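# Pack the cash box for the night

## Task

Pack the cash box away for the night, from the bottom up: lay the account book flat on the floor of the box, then seat the coin tray level on the ledges above it, then stand the round coin tin in the tray's one large compartment and the coin tube in either of its small ones, and last shut the lid. Set each thing down rather than letting it drop, and leave the mug, the tea infuser and the timer where they stand.

Things in the scene. Friction and masses are not known exactly. Their poses are not given: they have to be found in the camera images.
- cash_box: open grey plastic cash box, fixed. Origin: centre of underside; x to the hinged far side, z up. Base 155 (x) x 190 (y) x 44 mm high; walls and floor 4 mm. Along both short ends (+y, -y) a ledge 16 mm wide, top 24 mm above the desk, carries the coin tray; 147 (x) x 150 (y) mm of floor lies between the ledges. Lid hinge line: along y at x = 77.5 mm, z = 44 mm
- cash_lid (a joint): lid of the cash box, rad: 0 shut, 1.57 upright, 1.95 leaning back on its stop, where it starts. A cap 155 x 190 mm, 22 mm deep (free edge 155 mm from the hinge, outer face 22 mm behind the hinge when upright), 150 g, slight friction: falls back above about 1.45, falls softly shut below about 1.2. Shut fingers 145 mm above the desk behind it can push it over. Shut, 63 mm from desk to its inside
- account_book: closed hard-cover pocket account book, dark maroon cover with a blank label and paper-coloured page edges, lying flat; 110 mm (x) by 60 mm (y) by 14 mm thick, about 90 g, rigid. Origin: centre of its underside; z up. At the start its long side points roughly away from the robot
- coin_tray: light grey coin tray 135 (x) x 170 (y) mm, walls 3 mm thick, 18 high, floor 3; 160 g; 6 mm play each side in the box, either way round. Origin: centre of underside; z up. Central lifting fin 60 long (x), 8 thick (y), top 32 mm above underside, on an 18 mm high wall along x. Side -y: one large compartment 129 x 80, centre (0,-42) mm. Side +y: two small ones 62 x 80, centres (33,42), (-33,42) mm
- coin_tin: flat round stainless steel coin tin, closed, 62 mm diameter, 30 mm high, standing; about 220 g. Origin: centre of its underside; z up
- coin_tube: short round grey plastic coin tube with a black cap, 28 mm diameter, 32 mm high, standing; about 60 g. Origin: centre of its underside; z up
- mug: bystander: black ceramic mug, 76 mm across, 85 mm high, handle towards its +y (reaching about 65 mm from the centre). Origin: centre of its underside
- tea_infuser: bystander: stainless steel tea infuser ball with a stalk, standing in its drip dish (one piece), 60 mm across, 67 mm high. Origin: centre of its underside
- timer: bystander: round blue plastic kitchen timer with a dial, 68 mm across, 36 mm high. Origin: centre of its underside
Mind the look-alikes: they are no part of the job. What is shaped like the account_book but yellow is not meant. Several things have the shape of the coin_tray; the one meant has the colours described above.

How it is judged:
On the way, in this order (a step that is already met when the one before it is completed fails the run):
1. the account book lies flat on the floor of the cash box, let go (x of account_book in the frame of cash_box between -0.06 and 0.06 m and y of account_book in the frame of cash_box between -0.06 and 0.06 m and z of account_book in the frame of cash_box between 0.001 and 0.009 m and angle between account_book's own z axis and vertical below 0.1 rad and contact force between the fingers and account_book below 0.2 N), for 0.2 s.
2. the coin tray is seated level on the ledges over the book, let go (x of account_book in the frame of cash_box between -0.06 and 0.06 m and y of account_book in the frame of cash_box between -0.06 and 0.06 m and z of account_book in the frame of cash_box between 0.001 and 0.009 m and angle between account_book's own z axis and vertical below 0.1 rad and x of coin_tray in the frame of cash_box between -0.012 and 0.012 m and y of coin_tray in the frame of cash_box between -0.012 and 0.012 m and z of coin_tray in the frame of cash_box between 0.02 and 0.028 m and angle between coin_tray's own z axis and vertical below 0.06 rad and angle between the x axis of coin_tray and the x axis of cash_box, either way round below 0.2 rad and contact force between the fingers and coin_tray below 0.2 N), for 0.2 s.
3. the coin tin stands in the large compartment and the coin tube in a small one, both let go (x of coin_tray in the frame of cash_box between -0.012 and 0.012 m and y of coin_tray in the frame of cash_box between -0.012 and 0.012 m and z of coin_tray in the frame of cash_box between 0.02 and 0.028 m and angle between coin_tray's own z axis and vertical below 0.06 rad and angle between the x axis of coin_tray and the x axis of cash_box, either way round below 0.2 rad and x of coin_tin in the frame of coin_tray between -0.045 and 0.045 m and y of coin_tin in the frame of coin_tray between -0.065 and -0.02 m and z of coin_tin in the frame of coin_tray between -0.001 and 0.008 m and angle between coin_tin's own z axis and vertical below 0.12 rad and x of coin_tube in the frame of coin_tray between -0.06 and 0.06 m and y of coin_tube in the frame of coin_tray between 0.01 and 0.08 m and z of coin_tube in the frame of coin_tray between -0.001 and 0.008 m and angle between coin_tube's own z axis and vertical below 0.15 rad and contact force between the fingers and coin_tin below 0.2 N and contact force between the fingers and coin_tube below 0.2 N), for 0.2 s.
4. the lid is shut (value of joint cash_lid below 0.06 rad), for 0.2 s.
At the end, for the whole second after the job is handed in: Book flat on the box floor; tray level on the ledges (underside 20-28 mm above the desk, within 12 mm of centre, either way round); tin upright on the tray floor in the large compartment, tube upright in a small one; lid shut (below 0.06 rad); all let go and at rest (x of account_book in the frame of cash_box between -0.06 and 0.06 m and y of account_book in the frame of cash_box between -0.06 and 0.06 m and z of account_book in the frame of cash_box between 0.001 and 0.009 m and angle between account_book's own z axis and vertical below 0.1 rad and x of coin_tray in the frame of cash_box between -0.012 and 0.012 m and y of coin_tray in the frame of cash_box between -0.012 and 0.012 m and z of coin_tray in the frame of cash_box between 0.02 and 0.028 m and angle between coin_tray's own z axis and vertical below 0.06 rad and angle between the x axis of coin_tray and the x axis of cash_box, either way round below 0.2 rad and x of coin_tin in the frame of coin_tray between -0.045 and 0.045 m and y of coin_tin in the frame of coin_tray between -0.065 and -0.02 m and z of coin_tin in the frame of coin_tray between -0.001 and 0.008 m and angle between coin_tin's own z axis and vertical below 0.12 rad and x of coin_tube in the frame of coin_tray between -0.06 and 0.06 m and y of coin_tube in the frame of coin_tray between 0.01 and 0.08 m and z of coin_tube in the frame of coin_tray between -0.001 and 0.008 m and angle between coin_tube's own z axis and vertical below 0.15 rad and value of joint cash_lid below 0.06 rad and linear speed of each of account_book, coin_tray, coin_tin, coin_tube below 0.03 m/s); the robot touches nothing.
It fails at once if the mug, the tea infuser or the timer is pushed more than 25 mm or tipped (distance of any of mug, tea_infuser, timer from where it was at the start of the episode above 0.025 m or angle between any of mug, tea_infuser, timer's own z axis and vertical above 0.5 rad).
It fails at once if the book, tray, tin or tube is dropped (falls free at more than 0.8 m/s, a drop of over 30 mm) ((contact force between the fingers and account_book below 0.05 N and linear speed of account_book above 0.8 m/s) or (contact force between the fingers and coin_tray below 0.05 N and linear speed of coin_tray above 0.8 m/s) or (contact force between the fingers and coin_tin below 0.05 N and linear speed of coin_tin above 0.8 m/s) or (contact force between the fingers and coin_tube below 0.05 N and linear speed of coin_tube above 0.8 m/s)).
It also fails if it takes over 125 s, if anything falls off the work surface, if the arm or the gripper's body presses on something with over 40 N, if the wrist force passes 120 N, or if a joint passes its speed limit or range.

## Robot

A 6-joint arm with a two-finger parallel gripper is mounted at the origin on the work surface. World frame = base frame: x ahead of the robot, y to its left, z up, the work surface at z = 0. Lengths are in m, angles in rad, forces in N, time in s.
With the tool pointing down it reaches from about 0.275 to 0.975 m from the base axis. Payload 8.4 kg.
Tool frame: the origin (TCP) lies between the finger pads; the fingertips stand 11 mm ahead of it and the grasp point (between the pads) lies 8 mm behind it; z points along the fingers, y is the line along which they close (so a half turn about z gives the same grasp; the last joint's range is limited). The gripper opens to 92 mm and grips with 3 to 60 N. Pads are 20 mm wide; open, the fingers measure 128 mm over their backs; the gripper's body (75 mm by 189 mm) begins 69 mm behind the grasp point.
Start: joints at [1.308, 0.353, 1.633, -0, 1.155, -0.002], TCP at [0.161, 0.604, 0.19] pointing down, gripper open.
Joint ranges: [-2.63, 2.63], [-0.92, 2.1], [0.06, 2.66], [-1.3, 4.44], [0, 2.69], [-3.02, 3.02]. Speed limits (rad/s): [2.22, 2.22, 2.79, 3.14, 3.14, 3.14].

## Interface

Orientations are given as a unit quaternion [w, x, y, z].
In Python, from workcell import env, get_image gives the robot as it stands. The module is installed in compiled form; this text tells all that it offers.
- The arm moves only by the shell command python3 -m handwheel 'ROWS' [FORCE]. ROWS is JSON, one flat list of numbers, 7 for each row, row after row: the shift along the tool's x, y, z each as a share of 20 cm, from -1 to 1, then the turn, a rotation vector about the tool's x, y, z each as a share of 0.5 rad, from -1 to 1, then the closure, from -1 (fully open) to 1 (shut). A call has 1 to 12 rows; each row is the pose to reach, as a shift and turn from the pose commanded when the call began, along the tool's axes at that moment; what a row does not reach only later rows make up. A row lasts 1/12 s, in which the tool goes at most 41.7 mm and 7.16 degrees, less where a joint would pass 70% of its speed; a pose out of reach is approached as far as the arm can. A call with a number of a shift or a turn outside -1 to 1 is refused whole. A call with a gripper value outside its range is refused whole. The fingers move at their own pace and stop on an object; FORCE is the grip in N (left out, the last holds). Time passes only in rows, so rows that repeat a pose let the fingers close. It gives the time, the measured TCP pose, the force, the opening and the grip force at its end, in the units of the state.
- env.observe(): the state, without advancing time (a new reading comes with each control period).
- get_image(name): name is "scene" or "top" or "wrist"; returns a dict with "image" (400x640x3 uint8, blue, green, red), "mtx" (3x3 intrinsics, pixels), "k1" (the pictures are not rectified: a ray, as slopes to the right and down, at radius r is drawn at 1 + k1 r^2 times it, then the intrinsics apply), "R" (3x3) and "t" (3): a world point X has camera coordinates R X + t. Camera axes: x right, y down, z forward; pixel columns grow to the right and rows downward; lengths in m; the calibration is good to about 2 mm. A picture is of the moment at which its call begins. There is no depth.
- env.hand_in(): hands the job in; it is judged then, once.
The state is a dict: "t": time; "qpos": joint angles; "qvel": joint speeds; "tau": joint torques, N m; "ee_pos": TCP position; "tool_rot": TCP orientation; "force": force on the tool from outside, world axes, zero at the start; "torque": the same for the moment, N m; "opening": finger opening in m; "finger_force": force on a finger pad.
Only numpy, scipy, OpenCV 4.12 (cv2) and the standard library are available. Lean on these libraries where they do the work, as an engineer would, in place of code of your own. Each camera call takes 0.05 s, during which the arm holds its last target. There are 200 camera calls.

## Working session

There is one attempt and no reset: what is moved stays moved. The work goes in short steps, Python scripts to look and compute and a shell command to move; the robot and the scene stay as the last step left them, time stands still between calls to the robot, and variables do not carry over. Pictures are saved under pics/ and viewed, at most 14 in all, crops included, and the job is handed in when it is done.

```bash
mkdir -p pics; cat > h.py <<'E'
import numpy as np, cv2
from workcell import env, get_image
from scipy.spatial.transform import Rotation as Ro
def ray(c,px):
    p=cv2.undistortPoints(np.float64([[px]]),np.eye(3),None)[0,0] if 0 else None
    K=c["mtx"]; d=np.array([(px[0]-K[0,2])/K[0,0],(px[1]-K[1,2])/K[1,1]])
    u=d.copy()
    for _ in range(20): u=d/(1+c["k1"]*(u@u))
    R=np.array(c["R"]); return -R.T@np.array(c["t"]), R.T@np.array([u[0],u[1],1])
def onz(c,px,z):
    o,d=ray(c,px); return o+d*(z-o[2])/d[2]
def proj(c,X):
    x=np.array(c["R"])@np.array(X)+c["t"]; u=x[:2]/x[2]; u=u*(1+c["k1"]*(u@u)); K=c["mtx"]
    return np.array([K[0,0]*u[0]+K[0,2],K[1,1]*u[1]+K[1,2]])
def tool():
    s=env.observe(); q=s["tool_rot"]; return np.array(s["ee_pos"]),Ro.from_quat([q[1],q[2],q[3],q[0]]).as_matrix(),s
def go(X,yaw=None):
    """print shares to move TCP to X, with tool y along yaw (deg, mod 180) pointing down"""
    p,R,s=tool(); d=R.T@(np.array(X)-p)/0.2
    cur=np.degrees(np.arctan2(R[1,1],R[0,1])); out=[0,0,0]
    if yaw is not None:
        dy=(yaw-cur+90)%180-90; a=np.radians(cur+dy); y=np.array([np.cos(a),np.sin(a),0]); z=np.array([0,0,-1.])
        T=np.c_[np.cross(y,z),y,z]; out=Ro.from_matrix(R.T@T).as_rotvec()/0.5
    print("shift",d.round(3),"turn",np.round(out,3),"yaw",cur.round(1),"p",p.round(4),"q6",round(s["qpos"][5],2),"t",round(s["t"],2))
E
python3 - <<'E'
from h import *
for n in("scene","top"):
    c=get_image(n); cv2.imwrite(f"pics/{n}0.png",c["image"]); o,d=ray(c,(320,200)); print(n,o,c["k1"])
go([0.161,0.604,0.19],None); print(tool()[1].round(2))
E
```

```text
scene [ 0.91652846 -0.0856289   0.88894171] 0.01668207843116707
top [ 0.18611615 -0.00378109  1.22022851] -0.009311620770826
shift [ 0.001  0.003 -0.001] turn [0 0 0] yaw 75.1 p [0.161  0.6034 0.1899] q6 -0.0 t 0.1
[[-0.97  0.26 -0.  ]
 [ 0.26  0.97 -0.  ]
 [ 0.   -0.   -1.  ]]
```

View pics/scene0.png

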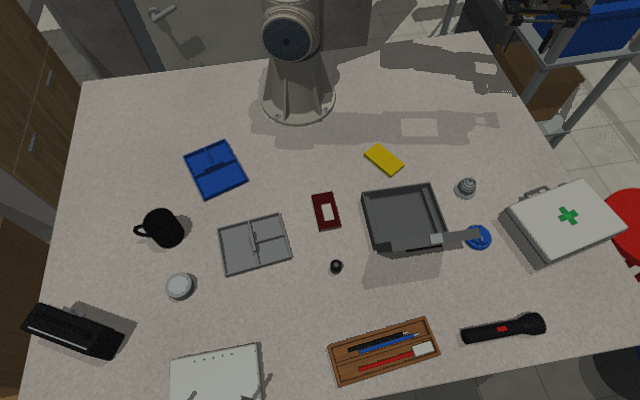

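View pics/top0.png

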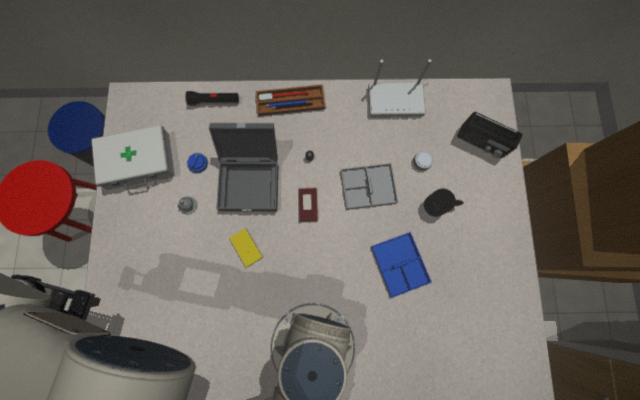

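Scene image: yellow book (384,160) and maroon book (326,211). Trays: blue (215,168) and light grey (255,243). The tin is at (180,286), the tube at (336,266) and the box at (405,215). The same things in the top image: maroon book (308,205), grey tray (369,186), tin (423,160), tube (310,156), box (248,187). The meant ones are the maroon book with the blank label and the light grey tray; yellow and blue do not fit. Next I measure, with an enlarged crop to confirm.

```bash
cat > m.py <<'E'
from h import *
c=get_image("top"); im=c["image"]; hsv=cv2.cvtColor(im,cv2.COLOR_BGR2HSV).astype(int); g=im.astype(int).sum(2)/3
H,S,V=hsv[...,0],hsv[...,1],hsv[...,2]
def sub(m,x0,y0,x1,y1):
    o=np.zeros(m.shape,np.uint8); o[y0:y1,x0:x1]=m[y0:y1,x0:x1]; 
    k,l,st,ce=cv2.connectedComponentsWithStats(o); i=1+np.argmax(st[1:,4]); return (l==i).astype(np.uint8)
def rect(m,z,name):
    ct=max(cv2.findContours(m,0,2)[0],key=cv2.contourArea); b=cv2.boxPoints(cv2.minAreaRect(ct))
    w=np.array([onz(c,p,z) for p in b])
    e1,e2=w[1]-w[0],w[2]-w[1]; 
    print(name,w.mean(0).round(4),"sides",[(round(np.linalg.norm(e)*1000),round(np.degrees(np.arctan2(e[1],e[0]))%180,1)) for e in(e1,e2)],b.round(1).tolist())
print([g[205,330],g[176,355],V[176,352],S[176,352],V[190,250],V[160,423],g[156,310]], im[186,380],im[165,250],im[186,332])
rect(sub((S>120)&((H<12)|(H>168)),290,180,330,230),.014,"book")
bg=cv2.GaussianBlur(im,(0,0),1).astype(int).sum(2)/3
rect(sub(bg<145,330,155,408,217),.018,"tray")
rect(sub(g<110,200,165,290,222),.044,"box")
rect(sub(g<90,295,145,325,170),.016,"tube")
big=cv2.resize(im[110:230,190:450],None,fx=3,fy=3,interpolation=cv2.INTER_CUBIC); cv2.imwrite("pics/crop1.png",big)
E
python3 m.py
```

```text
[np.float64(160.66666666666666), np.float64(133.0), np.int64(136), np.int64(0), np.int64(92), np.int64(182), np.float64(56.666666666666664)] [135 135 135] [38 37 41] [153 162 167]
book [0.4154 0.0225 0.014 ] sides [(18, np.float64(99.0)), (23, np.float64(8.8))] [[300.79998779296875, 209.0], [306.3999938964844, 208.10000610351562], [307.5, 215.10000610351562], [302.0, 216.0]]
tray [ 0.4985 -0.1886  0.018 ] sides [(189, np.float64(97.1)), (151, np.float64(3.7))] [[337.20001220703125, 168.1999969482422], [393.0, 160.89999389648438], [398.79998779296875, 205.0], [343.0, 212.3000030517578]]
box [0.487  0.2103 0.044 ] sides [(213, np.float64(89.3)), (163, np.float64(0.5))] [[213.0, 165.0], [278.0, 165.0], [278.0, 214.0], [213.0, 214.0]]
tube [0.6065 0.0049 0.016 ] sides [(27, np.float64(89.3)), (35, np.float64(179.3))] [[305.0, 151.0], [313.0, 151.0], [313.0, 161.0], [305.0, 161.0]]
```

View pics/crop1.png

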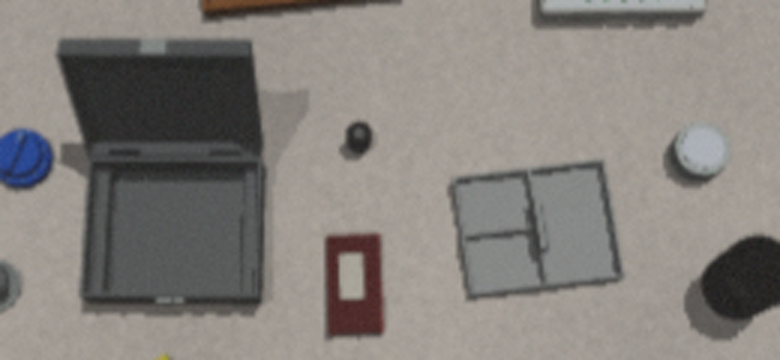

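The crop shows the maroon book at (355,285), the light grey tray with its large compartment on the right at (535,228), the open box rim at about (84,300)-(262,298), the tube at (359,133) and the tin at (701,151). Maroon book and grey tray are confirmed.

```bash
python3 - <<'E'
from h import *
c=get_image("top")
def P(l,z,n):
    w=np.array([onz(c,(x/3+190,y/3+110),z) for x,y in l]); print(n,w.mean(0).round(4),w[:,:2].round(3).tolist())
    if len(l)>1:
        e=w[1]-w[0]+w[2]-w[3]; f=w[0]-w[3]+w[1]-w[2]
        print("  y-side",np.linalg.norm(e)/2,"x-side",np.linalg.norm(f)/2,"ang x",np.degrees(np.arctan2(f[1],f[0])),"ang from y",np.degrees(np.arctan2(e[1],e[0]))+90)
P([(327,236),(380,234),(384,333),(328,335)],.014,"book")
P([(450,180),(603,161),(621,277),(468,297)],.018,"tray")
P([(93,160),(263,160),(262,298),(84,300)],.044,"box")
P([(701,150)],.03,"tin"); P([(358,133)],.032,"tube"); P([(23,157)],.036,"timer"); 
P([(759,276)],.085,"mug")
w=get_image("wrist"); o,d=ray(w,(320,200)); print(o,d)
p,R,s=tool(); print(R.T@(o-p), R.T@d, w["mtx"][0,0])
go([0.415,0.022,0.20],90)
E
```

```text
book [0.4398 0.009  0.014 ] [[0.494, 0.039], [0.496, -0.019], [0.385, -0.022], [0.384, 0.038]]
  y-side 0.059412348840984765 x-side 0.11026196115045854 ang x 0.8927952941695848 ang from y 1.4646018225234059
tray [ 0.4994 -0.1902  0.018 ] [[0.556, -0.098], [0.576, -0.269], [0.443, -0.281], [0.423, -0.114]]
  y-side 0.17027073044720117 x-side 0.13310999779055327 ang x 5.996555826680993 ang from y 6.783678563195494
box [0.4967 0.2008 0.044 ] [[0.575, 0.293], [0.573, 0.107], [0.419, 0.107], [0.42, 0.296]]
  y-side 0.18710130020277244 x-side 0.15435974261651422 ang x -0.5072228427366534 ang from y -0.3625077374112067
tin [ 0.5832 -0.3752  0.03  ] [[0.583, -0.375]]
tube [0.6067 0.0037 0.032 ] [[0.607, 0.004]]
timer [0.5821 0.3721 0.036 ] [[0.582, 0.372]]
mug [ 0.4283 -0.4073  0.085 ] [[0.428, -0.407]]
[0.09419444 0.62267186 0.38528233] [ 0.23458614 -0.04511678 -0.97123564]
[ 0.069561    0.0010101  -0.19512527] [-0.23830628  0.01751436  0.97121996] 326.079243761998
shift [-1.976 -2.483 -0.048] turn [-0.001 -0.    -0.522] yaw 75.1 p [0.1611 0.6036 0.1902] q6 -0.0 t 0.25
```

```bash
python3 -m handwheel '[-0.7,-0.84,0,0,0,0,-1, -0.7,-0.84,0,0,0,0,-1, -0.7,-0.84,0,0,0,0,-1, -0.7,-0.84,0,0,0,0,-1, -0.7,-0.84,0,0,0,0,-1, -0.7,-0.84,0,0,0,0,-1, -0.7,-0.84,0,0,0,0,-1]' 20
python3 -m handwheel '[-0.7,-0.84,0,0,0,0,-1, -0.7,-0.84,0,0,0,0,-1, -0.7,-0.84,0,0,0,0,-1, -0.7,-0.84,0,0,0,0,-1, -0.7,-0.84,0,0,0,0,-1, -0.7,-0.84,0,0,0,0,-1, -0.7,-0.84,0,0,0,0,-1]'
python3 -c "
from h import *
go([0.44,0.009,0.12],91)"
```

```text
t: 0.83
ee_pos: [0.2539, 0.4031, 0.1907]
tool_rot: [0.0, 0.131, 0.991, -0.0]
force: [0.1, -0.5, 0.6]
opening: 0.0922
finger_force: 0.0
t: 1.42
ee_pos: [0.3464, 0.206, 0.1908]
tool_rot: [0.0, 0.132, 0.991, 0.0]
force: [-0.7, 0.2, -0.0]
opening: 0.0922
finger_force: 0.0
shift [-0.709 -0.829  0.354] turn [ 0.001  0.001 -0.563] yaw 74.9 p [0.3464 0.206  0.1908] q6 -0.77 t 1.42
```

```bash
python3 -m handwheel '[-0.71,-0.83,0.35,0,0,-0.56,-1, -0.71,-0.83,0.35,0,0,-0.56,-1, -0.71,-0.83,0.35,0,0,-0.56,-1, -0.71,-0.83,0.35,0,0,-0.56,-1, -0.71,-0.83,0.35,0,0,-0.56,-1, -0.71,-0.83,0.35,0,0,-0.56,-1, -0.71,-0.83,0.35,0,0,-0.56,-1, -0.71,-0.83,0.35,0,0,-0.56,-1]'
python3 -c "
from h import *
go([0.44,0.009,0.014],91)
c=get_image('wrist'); cv2.imwrite('pics/w1.png',c['image'])"
```

```text
t: 2.08
ee_pos: [0.4403, 0.0103, 0.1198]
tool_rot: [-0.001, -0.008, 1.0, 0.0]
force: [0.2, 1.2, 0.7]
opening: 0.0919
finger_force: 0.0
shift [ 0.001 -0.007  0.529] turn [ 0.001 -0.002 -0.001] yaw 91.0 p [0.4403 0.0103 0.1198] q6 -1.57 t 2.08
```

View pics/w1.png

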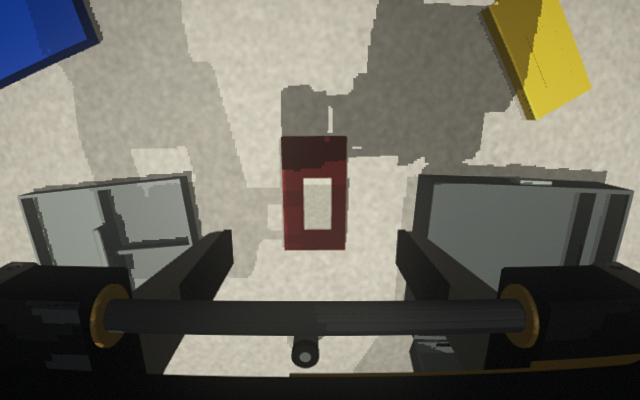

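The wrist image shows the book (315,193) centred between the fingers (232..397). Down, grip and lift.

```bash
python3 -m handwheel '[0,-0.01,0.2,0,0,0,-1, 0,-0.01,0.38,0,0,0,-1, 0,-0.01,0.48,0,0,0,-1, 0,-0.01,0.53,0,0,0,-1, 0,-0.01,0.53,0,0,0,-1, 0,-0.01,0.53,0,0,0,0.6, 0,-0.01,0.53,0,0,0,0.6, 0,-0.01,0.53,0,0,0,0.6, 0,-0.01,0.53,0,0,0,0.6, 0,-0.01,0.53,0,0,0,0.6, 0,-0.01,0.53,0,0,0,0.6, 0,-0.01,0.53,0,0,0,0.6]' 20
python3 -m handwheel '[0,0,-0.15,0,0,0,0.6, 0,0,-0.35,0,0,0,0.6, 0,0,-0.55,0,0,0,0.6, 0,0,-0.6,0,0,0,0.6, 0,0,-0.6,0,0,0,0.6]'
python3 -c "
from h import *
go([0.497,0.201,0.12],90)"
```

```text
t: 3.13
ee_pos: [0.4397, 0.0079, 0.0148]
tool_rot: [0.0, -0.009, 1.0, 0.0]
force: [-0.4, 0.5, 0.3]
opening: 0.0475
finger_force: 0.0
t: 3.55
ee_pos: [0.4419, 0.008, 0.1376]
tool_rot: [0.003, -0.009, 1.0, 0.0]
force: [-0.1, -0.0, -0.6]
opening: 0.0187
finger_force: 0.0
shift [-0.293  0.96   0.09 ] turn [0.    0.013 0.038] yaw 91.1 p [0.4419 0.008  0.1376] q6 -1.58 t 3.55
```

```bash
python3 -c "
from h import *
p,R,s=tool(); print(p,s['opening'],s['finger_force'])
c=get_image('wrist'); print(proj(c,p),proj(c,[.44,.009,.014])); cv2.imwrite('pics/w2.png',c['image'])"
```

```text
[0.44194457 0.00796926 0.13756367] 0.018658867915925192 0.0
[312.11442338 232.71584207] [313.94784915 188.60000129]
```

View pics/w2.png

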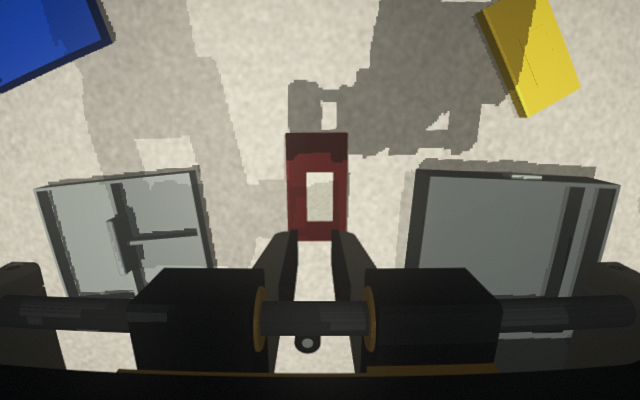

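The grip missed: the fingers closed to 19 mm and the book is unmoved at (317,187). I'll reopen, descend again and look from the scene camera before closing.

```bash
python3 -m handwheel '[0,0,0,0,0,0,-1, 0,0,0,0,0,0,-1, 0,0,0,0,0,0,-1, 0,0,0,0,0,0,-1, 0,0,0,0,0,0,-1, 0,0,0,0,0,0,-1, 0,0,0,0,0,0,-1, 0,0,0,0,0,0,-1, 0,0,0,0,0,0,-1, 0,0,0,0,0,0,-1]'
python3 -m handwheel '[0,0,0.2,0,0,0,-1, 0,0,0.4,0,0,0,-1, 0,0,0.55,0,0,0,-1, 0,0,0.61,0,0,0,-1, 0,0,0.61,0,0,0,-1, 0,0,0.61,0,0,0,-1]'
python3 -c "
from h import *
p,R,s=tool(); print(p,s['opening'],s['force'],R.round(3))
c=get_image('scene'); print(proj(c,p)); a=c['image'][130:290,220:460]
c=get_image('wrist'); b=c['image'][150:310,200:440]; cv2.imwrite('pics/s2.png',cv2.resize(np.vstack([a,b]),None,fx=1.8,fy=1.8))"
```

```text
t: 4.43
ee_pos: [0.4395, 0.008, 0.1345]
tool_rot: [0.0, -0.01, 1.0, 0.0]
force: [-0.4, 0.3, -1.1]
opening: 0.0831
finger_force: 0.0
t: 4.93
ee_pos: [0.4391, 0.008, 0.0122]
tool_rot: [-0.001, -0.01, 1.0, -0.0]
force: [0.4, 0.0, -0.0]
opening: 0.0918
finger_force: 0.0
[0.43912149 0.00803719 0.01224431] 0.0917799968543554 [ 0.42381605  0.03060309 -0.03536148] [[-1.    -0.019 -0.002]
 [-0.019  1.    -0.   ]
 [ 0.002  0.    -1.   ]]
[324.13986858 209.16824598]
```

View pics/s2.png

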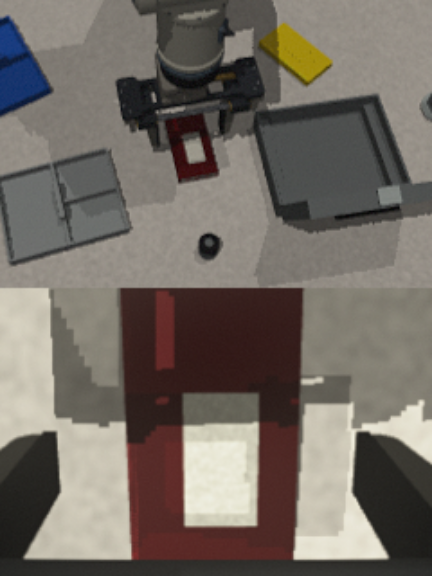

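Upper part: the fingers straddle the book at about (190,145). Lower part: the pads stand at (55,490) and (360,490) beside the book (130-300). Closing from here.

```bash
for i in 1 2; do python3 -m handwheel '[0,0,0,0,0,0,0.4, 0,0,0,0,0,0,0.4, 0,0,0,0,0,0,0.4, 0,0,0,0,0,0,0.4]' 20|grep -v -e tool -e t:; done
python3 -c "
from h import *
p,R,s=tool(); print(p,s['opening'],s['finger_force'])
c=get_image('scene'); a=c['image'][130:290,220:460]
c=get_image('wrist'); b=c['image'][150:310,200:440]; cv2.imwrite('pics/s3.png',cv2.resize(np.vstack([a,b]),None,fx=1.8,fy=1.8))"
```

```text
ee_pos: [0.4399, 0.008, 0.0131]
force: [0.4, -0.0, 0.3]
opening: 0.0667
finger_force: 0.0
ee_pos: [0.4395, 0.008, 0.0125]
force: [-0.6, -0.4, 0.4]
opening: 0.0409
finger_force: 0.0
[0.43948434 0.00803389 0.01249536] 0.040861009231308296 0.0
```

View pics/s3.png

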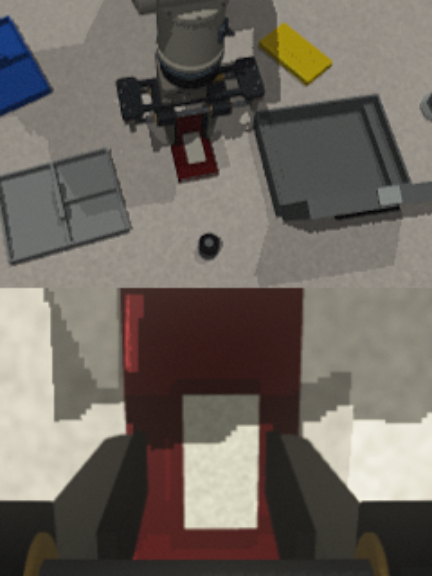

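The fingers (120,480)/(300,480) slide in above the book cover, so the true tip height is more than 12 mm above what the state says. I'll open and feel down for the desk in small steps.

```bash
python3 -m handwheel '[0,0,-0.1,0,0,0,-1, 0,0,-0.1,0,0,0,-1, 0,0,-0.1,0,0,0,-1, 0,0,-0.1,0,0,0,-1, 0,0,-0.1,0,0,0,-1, 0,0,-0.1,0,0,0,-1, 0,0,-0.1,0,0,0,-1, 0,0,-0.1,0,0,0,-1, 0,0,0,0,0,0,-1, 0,0,0.03,0,0,0,-1, 0,0,0.03,0,0,0,-1]' | grep -e ee -e for -e op
python3 -m handwheel '[0,0,0.01,0,0,0,-1, 0,0,0.02,0,0,0,-1, 0,0,0.02,0,0,0,-1]'| grep -e ee -e for -e op
python3 -c "
from h import *
p,R,s=tool(); t=p+R[:,2]*.011
c=get_image('scene'); print(p,s['force'],[proj(c,t+R[:,1]*k) for k in(-.055,.055)]); cv2.imwrite('pics/s4.png',cv2.resize(c['image'][160:240,260:380],None,fx=6,fy=6))"
```

```text
ee_pos: [0.4381, 0.008, 0.0052]
force: [1.1, 0.2, -0.7]
opening: 0.092
finger_force: 0.0
ee_pos: [0.4396, 0.008, 0.0026]
force: [0.3, -0.2, 0.1]
opening: 0.0918
finger_force: 0.0
[0.43961899 0.0080157  0.00259348] [ 0.30949556 -0.18061927  0.12826845] [array([304.59237557, 216.49730998]), array([343.50153186, 209.42798768])]
```

View pics/s4.png

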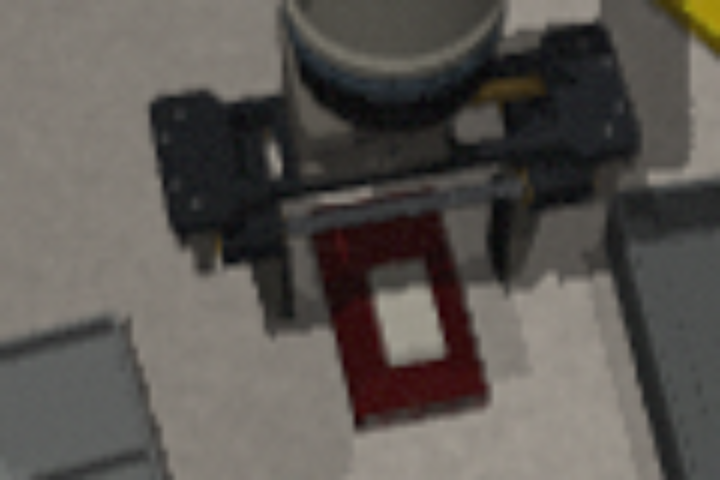

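Tips seen at (270,330) and (505,288), about 8 px above the projection, still off the desk. I keep feeling down.

```bash
for i in 1 2; do python3 -m handwheel '[0,0,0.01,0,0,0,-1, 0,0,0.02,0,0,0,-1, 0,0,0.02,0,0,0,-1]'| grep -e ee -e for; done
```

```text
ee_pos: [0.4394, 0.008, -0.0017]
force: [0.1, -0.1, 0.0]
finger_force: 0.0
ee_pos: [0.4393, 0.008, -0.0059]
force: [0.1, -0.5, 0.1]
finger_force: 0.0
```

```bash
for i in 1 2 3; do python3 -m handwheel '[0,0,0.01,0,0,0,-1, 0,0,0.01,0,0,0,-1, 0,0,0.01,0,0,0,-1]'| grep -e ee -e ^for; done
```

```text
ee_pos: [0.4394, 0.008, -0.0076]
force: [1.6, -0.4, 0.7]
ee_pos: [0.4394, 0.008, -0.0096]
force: [-0.1, 0.3, 0.5]
ee_pos: [0.4394, 0.008, -0.0116]
force: [0.7, 0.4, 0.0]
```

```bash
for i in 1 2 3; do python3 -m handwheel '[0,0,0.01,0,0,0,-1, 0,0,0.01,0,0,0,-1, 0,0,0.01,0,0,0,-1]'| grep -e ee -e ^for; done
python3 -c "
from h import *
p,R,s=tool(); t=p+R[:,2]*.011
c=get_image('scene'); print(p,s['force'],[proj(c,t+R[:,1]*k+[0,0,z]) for k in(-.055,.055) for z in (0,.02)]); cv2.imwrite('pics/s5.png',cv2.resize(c['image'][160:240,260:380],None,fx=6,fy=6))"
```

```text
ee_pos: [0.4394, 0.008, -0.0136]
force: [-0.6, 0.2, -0.1]
ee_pos: [0.4394, 0.008, -0.0156]
force: [-0.1, -0.1, 0.5]
ee_pos: [0.4394, 0.008, -0.0176]
force: [0.6, 0.2, 0.0]
[ 0.43936244  0.00803761 -0.01764025] [0.63447588 0.1632812  0.03677891] [array([304.88977313, 219.79615836]), array([304.58886164, 216.45467262]), array([343.13759936, 212.8130181 ]), array([343.484624  , 209.38519229])]
```

View pics/s5.png

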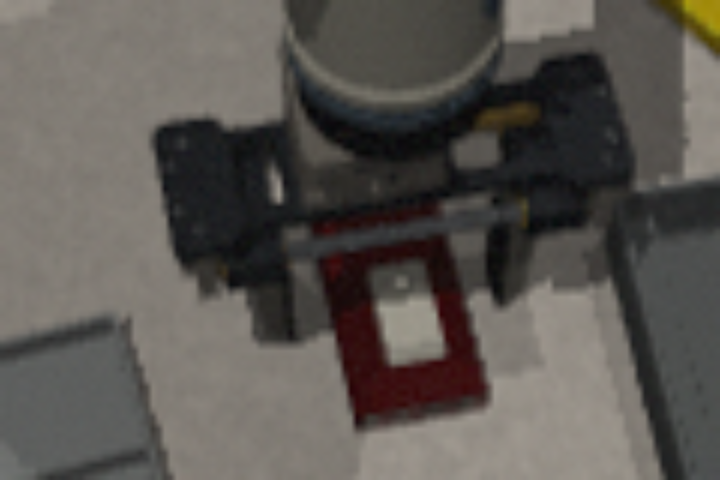

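Tips now at (275,338) and (505,300), level with the desk beside the book. Closing here.

```bash
python3 -m handwheel '[0,0,0,0,0,0,-0.2, 0,0,0,0,0,0,-0.2, 0,0,0,0,0,0,-0.2, 0,0,0,0,0,0,-0.2, 0,0,0,0,0,0,0, 0,0,0,0,0,0,0, 0,0,0,0,0,0,0, 0,0,0,0,0,0,0, 0,0,0,0,0,0,0]' 20
```

```text
t: 9.82
ee_pos: [0.4395, 0.0081, -0.0175]
tool_rot: [0.0, -0.01, 1.0, 0.0]
force: [-0.1, 1.0, 0.3]
opening: 0.0599
finger_force: 20.0
```

Gripped (60 mm, 20 N). I'll use the last picture to check tip and body heights, then lift.

```bash
python3 -m handwheel '[0,0,-0.15,0,0,0,0, 0,0,-0.35,0,0,0,0, 0,0,-0.55,0,0,0,0, 0,0,-0.75,0,0,0,0, 0,0,-0.75,0,0,0,0, 0,0,-0.75,0,0,0,0]'
python3 -c "
from h import *
c=get_image('scene')
def onx(px,x):
    o,d=ray(c,px); return (o+d*(x-o[0])/d[0]).round(4)
for n,q in(('tipL',(275,338)),('tipR',(505,300)),('bodyL',(190,265)),('bodyR',(620,195))):
    print(n,[onx((q[0]/6+260,q[1]/6+160),x) for x in(.44,.45,.475)])
w=get_image('wrist'); o,d=ray(w,(320,200)); p,R,s=tool(); print(o,R.T@(o-p),s['opening'],s['finger_force'])
cv2.imwrite('pics/s6.png',cv2.resize(np.vstack([c['image'][110:240,230:470],w['image'][130:330,200:440]]),None,fx=1.7,fy=1.7))"
```

```text
t: 10.32
ee_pos: [0.4412, 0.008, 0.1346]
tool_rot: [0.003, -0.01, 1.0, -0.0]
force: [1.0, 0.2, -1.2]
opening: 0.0594
finger_force: 20.0
tipL [array([ 0.44  , -0.0435, -0.0099]), array([ 0.45  , -0.0443,  0.009 ]), array([ 0.475 , -0.0466,  0.0561])]
tipR [array([ 0.44  ,  0.0647, -0.0097]), array([0.45  , 0.0615, 0.0092]), array([0.475 , 0.0536, 0.0563])]
bodyL [array([ 0.44  , -0.0772,  0.0685]), array([ 0.45  , -0.0774,  0.0857]), array([ 0.475 , -0.0778,  0.1287])]
bodyR [array([0.44  , 0.1116, 0.0691]), array([0.45  , 0.1075, 0.0863]), array([0.475 , 0.0971, 0.1293])]
[0.37013434 0.00803607 0.32798599] [ 0.06875245  0.00134514 -0.19613769] 0.0597264898681238 19.999794960021973
```

View pics/s6.png

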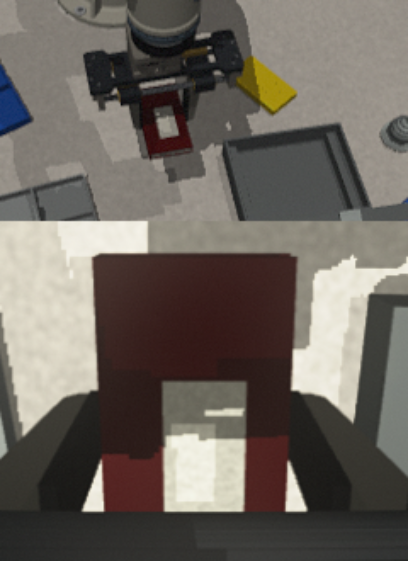

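The book hangs level between the fingers (155,125 upper; 95-297 lower). The z reading is some 30 mm too low here (tips measured near the desk), so I place by feel and by picture. Carry to the box.

```bash
python3 -c "
from h import *
go([0.497,0.201,0.10],89.6)"
python3 -m handwheel '[-0.1,0.15,0,0,0,0,0, -0.2,0.4,0,0,0,0.05,0, -0.29,0.6,0,0,0,0.05,0, -0.29,0.8,0,0,0,0.05,0, -0.29,0.96,0,0,0,0.05,0, -0.29,0.96,0,0,0,0.05,0, -0.29,0.96,0.1,0,0,0.05,0, -0.29,0.96,0.17,0,0,0.05,0, -0.29,0.96,0.17,0,0,0.05,0]'
python3 -c "
from h import *
go([0.497,0.201,-0.011],89.6)
c=get_image('scene');w=get_image('top');cv2.imwrite('pics/s7.png',np.hstack([cv2.resize(c['image'][130:280,330:470],None,fx=3,fy=3),cv2.resize(w['image'][110:230,190:300],(412,450))]))"
```

```text
shift [-0.31   0.959  0.159] turn [-0.    -0.002  0.052] yaw 91.1 p [0.4387 0.008  0.1318] q6 -1.58 t 10.42
t: 11.17
ee_pos: [0.4903, 0.2, 0.0939]
tool_rot: [-0.004, 0.002, 1.0, -0.002]
force: [-0.4, -0.3, -1.6]
opening: 0.0596
finger_force: 20.0
shift [-0.037  0.007  0.524] turn [-0.006 -0.015  0.004] yaw 89.7 p [0.4903 0.2    0.0939] q6 -1.18 t 11.17
```

View pics/s7.png

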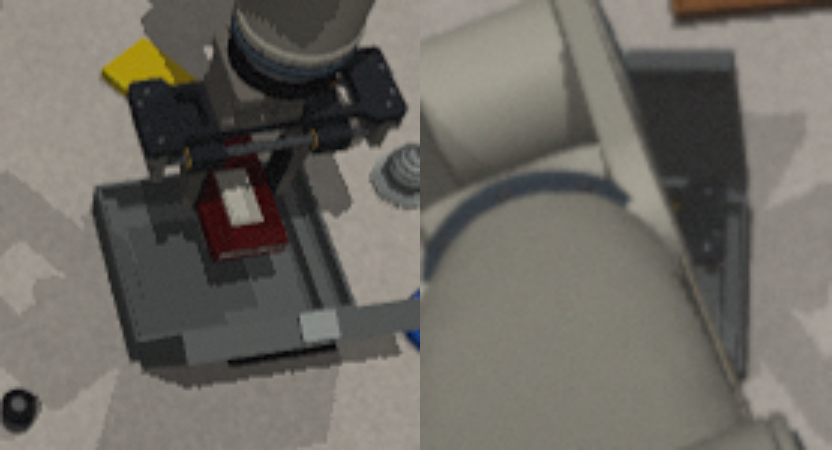

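The book (245,220) hangs over the box interior. Lowering with x corrected, then feeling for the floor.

```bash
python3 -m handwheel '[-0.03,0,0.1,0,0,0,0, -0.03,0,0.25,0,0,0,0, -0.03,0,0.4,0,0,0,0, -0.03,0,0.47,0,0,0,0, -0.03,0,0.49,0,0,0,0, -0.03,0,0.5,0,0,0,0, -0.03,0,0.5,0,0,0,0]' | grep -e ee -e ^for
for i in 1 2 3; do python3 -m handwheel '[0,0,0.01,0,0,0,0, 0,0,0.01,0,0,0,0, 0,0,0.01,0,0,0,0]' | grep -e ee -e ^for; done
```

```text
ee_pos: [0.5004, 0.2011, -0.0009]
force: [0.0, 0.1, 0.3]
ee_pos: [0.5004, 0.2013, -0.0026]
force: [-0.9, -0.2, -1.3]
ee_pos: [0.4998, 0.2011, -0.0054]
force: [-0.6, 0.1, -1.0]
ee_pos: [0.4996, 0.201, -0.0077]
force: [0.3, -0.4, -1.6]
```

```bash
for i in 1 2 3 4; do python3 -m handwheel '[0,0,0.008,0,0,0,0, 0,0,0.008,0,0,0,0, 0,0,0.008,0,0,0,0]' | grep -e ee -e ^for; done
```

```text
ee_pos: [0.4997, 0.201, -0.0092]
force: [0.5, 0.9, -1.1]
ee_pos: [0.4997, 0.201, -0.0108]
force: [-0.3, -0.4, -1.1]
ee_pos: [0.4997, 0.201, -0.0124]
force: [0.2, -1.0, -1.2]
ee_pos: [0.5, 0.2012, -0.0136]
force: [-1.0, 0.0, 4.3]
```

Floor contact at the expected height (-0.0136). Release and rise.

```bash
python3 -m handwheel '[0,0,-0.005,0,0,0,-0.8, 0,0,-0.005,0,0,0,-0.8, 0,0,-0.005,0,0,0,-0.8, 0,0,-0.005,0,0,0,-0.8, 0,0,-0.005,0,0,0,-0.8, 0,0,-0.005,0,0,0,-0.8, 0,0,-0.2,0,0,0,-0.8, 0,0,-0.4,0,0,0,-0.8, 0,0,-0.6,0,0,0,-0.8, 0,0,-0.6,0,0,0,-0.8]'
python3 -c "
from h import *
go([0.46,0.0,0.05],96.4)
c=get_image('scene');w=get_image('wrist');cv2.imwrite('pics/s8.png',np.hstack([cv2.resize(c['image'][130:280,330:470],None,fx=2,fy=2),cv2.resize(w['image'],(480,300))]))"
```

```text
t: 14.43
ee_pos: [0.504, 0.2028, 0.1131]
tool_rot: [0.005, 0.003, 1.0, 0.002]
force: [1.3, 0.4, -0.2]
opening: 0.0826
finger_force: 0.0
shift [ 0.217 -1.016  0.309] turn [ 0.007  0.019 -0.235] yaw 89.7 p [0.504  0.2028 0.1131] q6 -1.19 t 14.43
```

View pics/s8.png

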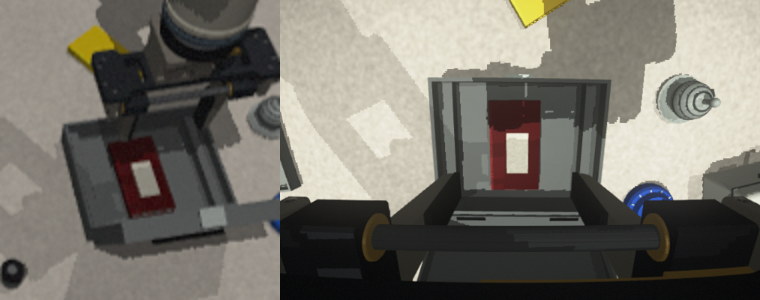

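The book lies flat on the box floor, centred between the ledges (515,145 against 460-575). Next I move out over free desk and touch down to calibrate the tip height.

```bash
python3 -m handwheel '[0.05,-0.15,0,0,0,-0.05,0.1, 0.1,-0.4,0,0,0,-0.1,0.1, 0.15,-0.6,0,0,0,-0.23,0.1, 0.22,-0.8,0,0,0,-0.23,0.1, 0.22,-1,0,0,0,-0.23,0.1, 0.22,-1,0.2,0,0,-0.23,0.1, 0.22,-1,0.4,0,0,-0.23,0.1, 0.22,-1,0.52,0,0,-0.23,0.1, 0.22,-1,0.55,0,0,-0.23,0.1, 0.22,-1,0.55,0,0,-0.23,0.1]'|grep -e ee -e ^for
for i in 1 2 3 4; do python3 -m handwheel '[0,0,0.01,0,0,0,0.1, 0,0,0.02,0,0,0,0.1, 0,0,0.02,0,0,0,0.1]' | grep -e ee -e ^for; done
```

```text
ee_pos: [0.4519, 0.0013, -0.0062]
force: [0.1, 0.3, 0.8]
ee_pos: [0.4556, 0.0016, -0.007]
force: [0.4, 0.3, 0.1]
ee_pos: [0.4549, 0.0014, -0.0117]
force: [-0.1, 0.3, -0.6]
ee_pos: [0.4544, 0.0013, -0.0162]
force: [-0.1, 0.3, -0.3]
ee_pos: [0.4544, 0.0013, -0.0203]
force: [-0.0, -0.6, -0.5]
```

```bash
cat > bk.py <<'E'
from h import *
c=get_image("top"); im=c["image"]; hsv=cv2.cvtColor(im,cv2.COLOR_BGR2HSV).astype(int)
m=((hsv[...,1]>90)&((hsv[...,0]<12)|(hsv[...,0]>168)))[160:222,205:300].astype(np.uint8)
m=cv2.morphologyEx(m,cv2.MORPH_CLOSE,np.ones((15,15)))
ct=max(cv2.findContours(m,0,2)[0],key=cv2.contourArea); r=cv2.minAreaRect(ct); print(r)
print(onz(c,(r[0][0]+205,r[0][1]+160),.018))
E
python3 bk.py
```

```text
((45.5, 16.0), (10.0, 17.0), 90.0)
[0.53835066 0.19961215 0.018     ]
```

```bash
for i in 1 2 3 4; do python3 -m handwheel '[0,0,0.008,0,0,0,0.1, 0,0,0.008,0,0,0,0.1, 0,0,0.008,0,0,0,0.1]' | grep -e ee -e ^for; done
python3 - <<'E'
from h import *
c=get_image("top"); im=c["image"]; hsv=cv2.cvtColor(im,cv2.COLOR_BGR2HSV)
for v in range(164,216,6): print([tuple(map(int,im[v,u])) for u in range(238,262,6)])
E
```

```text
ee_pos: [0.4546, 0.0013, -0.0216]
force: [0.4, -0.5, -0.0]
ee_pos: [0.4546, 0.0013, -0.0232]
force: [-0.8, -0.5, 0.1]
ee_pos: [0.4548, 0.0013, -0.0238]
force: [-4.7, 0.5, 19.7]
ee_pos: [0.4549, 0.0014, -0.0239]
force: [-11.2, -0.5, 48.6]
[(46, 49, 49), (51, 50, 48), (47, 48, 50), (48, 50, 49)]
[(87, 90, 87), (52, 53, 69), (53, 53, 66), (51, 49, 64)]
[(90, 92, 91), (37, 38, 73), (57, 62, 90), (33, 39, 74)]
[(116, 126, 132), (118, 127, 131), (117, 128, 132), (116, 127, 132)]
[(135, 144, 149), (132, 143, 147), (134, 145, 149), (132, 145, 147)]
[(140, 151, 155), (138, 153, 156), (141, 154, 157), (139, 149, 154)]
[(146, 160, 163), (145, 158, 162), (147, 160, 165), (145, 158, 162)]
[(149, 165, 168), (148, 162, 165), (148, 161, 165), (149, 163, 166)]
[(150, 163, 168), (149, 162, 168), (150, 164, 167), (151, 164, 170)]
```

The desk is touched at reading -0.0235, so tip height = reading + 0.0235. Raise and go over the tray fin.

```bash
python3 -m handwheel '[0,0,-0.2,0,0,0,0.1, 0,0,-0.4,0,0,0,0.1, 0,0,-0.5,0,0,0,0.1, 0,0,-0.5,0,0,0,0.1]' 40|grep -e ee -e ^for
python3 -c "
from h import *
go([0.4994,-0.1902,0.06],96.4)"
```

```text
ee_pos: [0.4578, 0.0013, 0.0778]
force: [1.0, -0.4, 1.4]
shift [-0.102 -0.975  0.09 ] turn [-0.002  0.014 -0.005] yaw 96.3 p [0.4578 0.0013 0.0778] q6 -1.68 t 17.8
```

```bash
python3 -m handwheel '[0,-0.15,0,0,0,0,0.1, -0.05,-0.35,0,0,0,0,0.1, -0.08,-0.55,0,0,0,0,0.1, -0.1,-0.75,0,0,0,0,0.1, -0.1,-0.9,0,0,0,0,0.1, -0.1,-0.975,0,0,0,0,0.1, -0.1,-0.975,0.09,0,0,0,0.1, -0.1,-0.975,0.09,0,0,0,0.1, -0.1,-0.975,0.09,0,0,0,0.1]'|grep -e ee -e ^for -e op
python3 -c "
from h import *
go([0.4994,-0.1902,-0.003],96.4)
c=get_image('wrist');cv2.imwrite('pics/w9.png',c['image'])"
```

```text
ee_pos: [0.4942, -0.1898, 0.0542]
force: [0.0, 0.1, -0.2]
opening: 0.0412
shift [-0.027 -0.005  0.286] turn [ 0.003 -0.006 -0.006] yaw 96.2 p [ 0.4942 -0.1898  0.0542] q6 -2.05 t 18.55
```

View pics/w9.png

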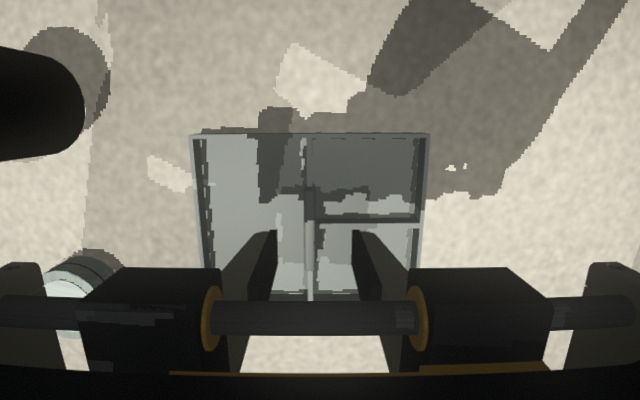

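The fin (311,190-300) stands between the fingers (277, 352), and the divider meets it at about (315,217). Checking the fore-aft centre against the divider with the height correction.

```bash
cat >> h.py <<'E'
def wristc():
    c=dict(get_image("wrist")); c["t"]=np.array(c["t"])-np.array(c["R"])@np.array([0,0,.0345]); return c
E
python3 -c "
from h import *
c=wristc()
for px in((365,217),(419,216),(190,136),(428,136)): print(px,onz(c,px,.018))
a=np.radians(6.4); ctr=np.array([.4994,-.1902,.018])
for l in((0,.04,0),(0,.085,0),(-.0675,-.085,0),(-.0675,.085,0)):
    x,y,_=l; print(l,ctr+[x*np.cos(a)-y*np.sin(a),x*np.sin(a)+y*np.cos(a),0])
"
```

```text
(365, 217) [ 0.50107751 -0.14388985  0.018     ]
(419, 216) [ 0.49522001 -0.09768239  0.018     ]
(190, 136) [ 0.44863528 -0.29473517  0.018     ]
(428, 136) [ 0.42778819 -0.10269719  0.018     ]
(0, 0.04, 0) [ 0.49494124 -0.15044928  0.018     ]
(0, 0.085, 0) [ 0.48992514 -0.10572973  0.018     ]
(-0.0675, -0.085, 0) [ 0.44179552 -0.28219443  0.018     ]
(-0.0675, 0.085, 0) [ 0.42284581 -0.11325388  0.018     ]
```

```bash
sed -i 's/\.0345\])/0])/' h.py; python3 -c "
from h import *
c=wristc()
for px in((365,217),(419,216),(190,136),(428,136)): print(px,onz(c,px,.018))
go([0.5,-0.1902,0.0],96.4)
"
```

```text
(365, 217) [ 0.4921285  -0.15052995  0.018     ]
(419, 216) [ 0.48699265 -0.11021826  0.018     ]
(190, 136) [ 0.44642576 -0.28218784  0.018     ]
(428, 136) [ 0.42815631 -0.11464232  0.018     ]
shift [-0.021 -0.005  0.279] turn [ 0.    -0.    -0.003] yaw 96.3 p [ 0.4958 -0.1897  0.0559] q6 -2.05 t 18.7
```

Uncorrected, the wrist view gives the tray width right (169 mm) and agrees with the top view to 3-4 mm. Down and grip the fin.

```bash
python3 -m handwheel '[-0.02,-0.005,0.1,0,0,0,0.1, -0.02,-0.005,0.2,0,0,0,0.1, -0.02,-0.005,0.27,0,0,0,0.1, -0.02,-0.005,0.295,0,0,0,0.1, -0.02,-0.005,0.295,0,0,0,0.1, -0.02,-0.005,0.295,0,0,0,1, -0.02,-0.005,0.295,0,0,0,1, -0.02,-0.005,0.295,0,0,0,1, -0.02,-0.005,0.295,0,0,0,1, -0.02,-0.005,0.295,0,0,0,1, -0.02,-0.005,0.295,0,0,0,1, -0.02,-0.005,0.295,0,0,0,1]' 40
python3 -m handwheel '[0,0,0,0,0,0,1, 0,0,0,0,0,0,1, 0,0,0,0,0,0,1]' 40
```

```text
t: 19.7
ee_pos: [0.5003, -0.1911, -0.0028]
tool_rot: [0.0, -0.055, 0.999, -0.0]
force: [-0.5, -0.1, 6.3]
opening: 0.0078
finger_force: 40.0
t: 19.95
ee_pos: [0.5002, -0.1911, -0.0028]
tool_rot: [0.0, -0.055, 0.999, -0.0]
force: [-1.3, 0.0, 6.9]
opening: 0.0078
finger_force: 40.0
```

```bash
python3 -m handwheel '[0,0,-0.05,0,0,0,1, 0,0,-0.15,0,0,0,1, 0,0,-0.3,0,0,0,1, 0,0,-0.42,0,0,0,1, 0,0,-0.47,0,0,0,1, 0,0,-0.47,0,0,0,1, 0,0,-0.47,0,0,0,1]' 40|grep -e ee -e for -e op
python3 -c "
from h import *
go([0.497,0.0,0.091],96.4)
go([0.497,0.201,0.091],89.6)"
```

```text
ee_pos: [0.4998, -0.1909, 0.0906]
force: [-0.1, 0.0, -1.4]
opening: 0.007
finger_force: 40.0
shift [-0.09   0.95  -0.002] turn [-0.     0.001 -0.005] yaw 96.3 p [ 0.4998 -0.1909  0.0906] q6 -2.05 t 20.53
shift [-0.2    1.949 -0.002] turn [-0.     0.001  0.232] yaw 96.3 p [ 0.4998 -0.1909  0.0906] q6 -2.05 t 20.53
```

```bash
python3 -m handwheel '[0,0.08,0,0,0,0,1, -0.02,0.2,0,0,0,0,1, -0.04,0.36,0,0,0,0,1, -0.06,0.52,0,0,0,0,1, -0.08,0.68,0,0,0,0,1, -0.09,0.82,0,0,0,0,1, -0.09,0.91,0,0,0,0,1, -0.09,0.95,0,0,0,0,1, -0.09,0.95,0,0,0,0,1]'|grep -e ee -e for -e op
python3 -c "
from h import *
go([0.497,0.201,0.091],89.6)"
```

```text
ee_pos: [0.4957, 0.0012, 0.0893]
force: [-0.9, -0.2, -0.7]
opening: 0.0073
finger_force: 40.0
shift [-0.117  0.992 -0.009] turn [ 0.001 -0.006  0.237] yaw 96.4 p [0.4957 0.0012 0.0893] q6 -1.68 t 21.28
```

```bash
python3 -m handwheel '[-0.01,0.08,0,0,0,0,1, -0.02,0.2,0,0,0,0.05,1, -0.04,0.36,0,0,0,0.1,1, -0.06,0.52,0,0,0,0.15,1, -0.08,0.68,0,0,0,0.2,1, -0.1,0.82,0,0,0,0.235,1, -0.115,0.93,0,0,0,0.235,1, -0.117,0.99,0,0,0,0.235,1, -0.117,0.99,0,0,0,0.235,1, -0.117,0.99,0,0,0,0.235,1, -0.117,0.99,0,0,0,0.235,1]'|grep -e ee -e for -e op
python3 -c "
from h import *
go([0.497,0.201,0.03],89.6)
c=get_image('scene');w=wristc();cv2.imwrite('pics/s10.png',np.hstack([cv2.resize(c['image'][150:275,340:460],None,fx=3,fy=3),cv2.resize(w['image'][60:310,150:490],(510,375))]))"
```

```text
ee_pos: [0.4985, 0.1978, 0.0903]
force: [-0.6, 0.1, -1.8]
opening: 0.0075
finger_force: 40.0
shift [0.007 0.016 0.301] turn [-0.002 -0.002 -0.004] yaw 89.5 p [0.4985 0.1978 0.0903] q6 -1.19 t 22.2
```

View pics/s10.png

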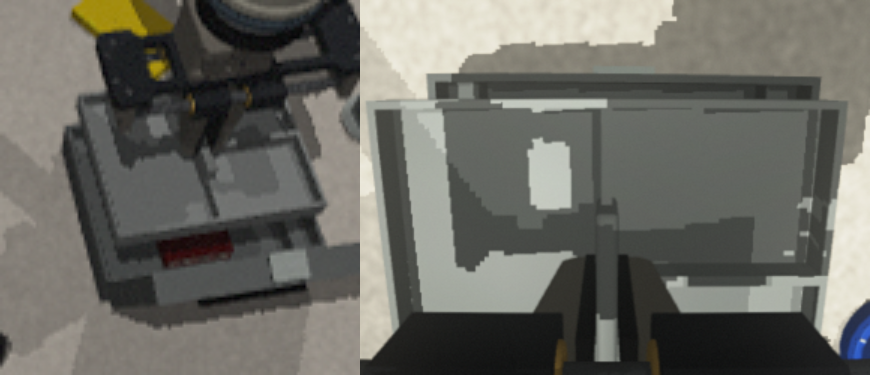

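The picture shows the tray level over the box: tray near edge (368,102)-(848,102), box near rim (428,75)-(820,80). Computing the offset from these.

```bash
python3 -c "
from h import *
c=wristc()
f=lambda x,y,z:onz(c,((x-360)/1.5+150,y/1.5+60),z).round(4)
print('tray',f(368,102,.111),f(848,102,.111)); print('box',f(428,75,.044),f(820,80,.044))
s=get_image('scene'); g=lambda x,y,z:onz(s,(x/3+340,y/3+150),z).round(4)
print('scene tray',g(80,100,.111),g(120,238,.111),g(325,205,.111)); print('scene box',g(66,130,.044),g(104,295,.044))
"
```

```text
tray [0.432  0.1152 0.111 ] [0.4337 0.2857 0.111 ]
box [0.4208 0.1139 0.044 ] [0.4248 0.3035 0.044 ]
scene tray [0.4396 0.1162 0.111 ] [0.5697 0.1156 0.111 ] [0.5711 0.2814 0.111 ]
scene box [0.4273 0.1135 0.044 ] [0.5877 0.1065 0.044 ]
```

Relative to the tray, the box centre lies 3-8 mm further in +y by the three views, so I take +6 mm. Lower with force checks.

```bash
python3 -m handwheel '[0,0.03,0.05,0,0,0,1, 0,0.03,0.12,0,0,0,1, 0,0.03,0.18,0,0,0,1, 0,0.03,0.2,0,0,0,1, 0,0.03,0.2,0,0,0,1, 0,0.03,0.2,0,0,0,1]'|grep -e ee -e ^for 
for i in 1 2 3; do python3 -m handwheel '[0,0,0.008,0,0,0,1, 0,0,0.016,0,0,0,1, 0,0,0.016,0,0,0,1, 0,0,0.016,0,0,0,1]'|grep -e ee -e ^for; python3 -c "
from h import *
print(np.round(tool()[2]['torque'],2))"; done
```

```text
ee_pos: [0.4987, 0.2053, 0.0505]
force: [-0.8, -0.2, -1.1]
ee_pos: [0.4989, 0.2054, 0.0478]
force: [0.3, 0.0, -1.7]
[ 0.07 -0.04  0.  ]
ee_pos: [0.4987, 0.2053, 0.0442]
force: [0.7, 0.6, -1.8]
[ 0.02 -0.04  0.02]
ee_pos: [0.4986, 0.2053, 0.0409]
force: [0.6, 0.5, -1.5]
[ 0.05  0.   -0.01]
```

```bash
for i in 1 2 3 4; do python3 -m handwheel '[0,0,0.008,0,0,0,1, 0,0,0.015,0,0,0,1, 0,0,0.015,0,0,0,1]'|grep -e ee -e ^for; python3 -c "
from h import *
print(np.round(tool()[2]['torque'],2))"; done
```

```text
ee_pos: [0.4986, 0.2052, 0.0378]
force: [-0.2, -0.5, -1.0]
[0.01 0.   0.  ]
ee_pos: [0.4986, 0.2052, 0.0348]
force: [0.1, 0.1, -1.1]
[-0.05 -0.02 -0.02]
ee_pos: [0.4986, 0.2052, 0.0318]
force: [-0.7, 0.2, -1.2]
[ 0.09  0.02 -0.11]
ee_pos: [0.4986, 0.2052, 0.0288]
force: [-1.0, 0.2, -1.2]
[-0.03  0.01  0.03]
```

```bash
for i in 1 2 3 4; do python3 -m handwheel '[0,0,0.005,0,0,0,1, 0,0,0.01,0,0,0,1, 0,0,0.01,0,0,0,1]'|grep -e ee -e ^for; done
```

```text
ee_pos: [0.4987, 0.2053, 0.0269]
force: [-0.4, 0.4, -1.8]
ee_pos: [0.4986, 0.2053, 0.0249]
force: [-0.6, -0.5, -1.1]
ee_pos: [0.4987, 0.2053, 0.0229]
force: [0.2, 0.8, -2.3]
ee_pos: [0.4989, 0.2053, 0.0212]
force: [-0.6, 0.3, 1.4]
```

Seated exactly where expected (0.0212). Release, rise, and move on to the tin while measuring.

```bash
python3 -m handwheel '[0,0,0,0,0,0,0.3, 0,0,0,0,0,0,0.3, 0,0,0,0,0,0,0.3, 0,0,0,0,0,0,0.3, 0,0,0,0,0,0,0.3, 0,0,-0.1,0,0,0,0.3, 0,0,-0.3,0,0,0,0.3, 0,0,-0.5,0,0,0,0.3, 0,0,-0.5,0,0,0,0.3, 0,0,-0.5,0,0,0,0.3]'|grep -e ee -e for -e op
python3 -c "
from h import *
go([0.583,-0.375,0.1],90)
c=wristc(); 
# tray rim corners & box rim brightness profile along near-side row
im=c['image'].astype(int).mean(2)
for y0,z in ((.205,0),): 
  for nm,x,z in(('tray far-half',.46,.042),):
    row=[]
    for y in np.arange(.095,.315,.002):
        u,v=proj(c,[x,y,z]); row.append((round(y,3),int(im[int(round(v)),int(round(u))])) if 0<=u<640 and 0<=v<400 else None)
    print(row)
"
```

```text
ee_pos: [0.5005, 0.206, 0.1234]
force: [-0.6, 0.3, -0.7]
opening: 0.0322
finger_force: 0.0
shift [-0.436 -2.902  0.113] turn [ 0.004  0.01  -0.017] yaw 89.5 p [0.5005 0.206  0.1234] q6 -1.17 t 26.73
[(np.float64(0.095), 179), (np.float64(0.097), 179), (np.float64(0.099), 168), (np.float64(0.101), 168), (np.float64(0.103), 169), (np.float64(0.105), 177), (np.float64(0.107), 175), (np.float64(0.109), 171), (np.float64(0.111), 159), (np.float64(0.113), 106), (np.float64(0.115), 93), (np.float64(0.117), 51), (np.float64(0.119), 49), (np.float64(0.121), 72), (np.float64(0.123), 178), (np.float64(0.125), 75), (np.float64(0.127), 60), (np.float64(0.129), 106), (np.float64(0.131), 164), (np.float64(0.133), 177), (np.float64(0.135), 177), (np.float64(0.137), 177), (np.float64(0.139), 177), (np.float64(0.141), 180), (np.float64(0.143), 178), (np.float64(0.145), 177), (np.float64(0.147), 176), (np.float64(0.149), 179), (np.float64(0.151), 177), (np.float64(0.153), 178), (np.float64(0.155), 178), (np.float64(0.157), 178), (np.float64(0.159), 178), (np.float64(0.161), 179), (np.float64(0.163), 18
[... 1188 characters left out ...]
loat64(0.259), 92), (np.float64(0.261), 91), (np.float64(0.263), 93), (np.float64(0.265), 91), (np.float64(0.267), 89), (np.float64(0.269), 91), (np.float64(0.271), 91), (np.float64(0.273), 90), (np.float64(0.275), 91), (np.float64(0.277), 91), (np.float64(0.279), 90), (np.float64(0.281), 90), (np.float64(0.283), 65), (np.float64(0.285), 68), (np.float64(0.287), 53), (np.float64(0.289), 73), (np.float64(0.291), 93), (np.float64(0.293), 53), (np.float64(0.295), 44), (np.float64(0.297), 43), (np.float64(0.299), 47), (np.float64(0.301), 65), (np.float64(0.303), 110), (np.float64(0.305), 214), (np.float64(0.307), 205), (np.float64(0.309), 201), (np.float64(0.311), 198), (np.float64(0.313), 198)]
```

Tray 0.122-0.291 inside box 0.112-0.303: centred to about 1 mm. Now to the tin.

```bash
python3 -m handwheel '[0,-0.1,0,0,0,0,0, 0,-0.3,0,0,0,0,-0.5, 0,-0.5,0,0,0,0,-1, 0,-0.7,0,0,0,0,-1, -0.1,-0.9,0,0,0,0,-1, -0.14,-1,0,0,0,0,-1, -0.14,-1,0,0,0,0,-1]'|grep -e ee
python3 -m handwheel '[-0.04,-0.2,0,0,0,0,-1, -0.07,-0.4,0,0,0,0,-1, -0.1,-0.6,0,0,0,0,-1, -0.12,-0.8,0,0,0,0,-1, -0.15,-1,0,0,0,0,-1, -0.15,-1,0,0,0,0,-1]'|grep -e ee 
python3 -m handwheel '[-0.04,-0.2,0,0,0,0,-1, -0.07,-0.4,0,0,0,0,-1, -0.1,-0.6,0,0,0,0,-1, -0.12,-0.8,0,0,0,0,-1, -0.15,-0.9,0,0,0,0,-1, -0.15,-0.9,0,0,0,0,-1, -0.15,-0.9,0,0,0,0,-1, -0.15,-0.9,0,0,0,0,-1]'|grep -e ee -e op
python3 -c "
from h import *
go([0.583,-0.375,-0.0175],90)
c=wristc(); im=c['image']; u0,v0=proj(c,[.583,-.375,.03]).astype(int); print(u0,v0)
g=cv2.medianBlur(cv2.cvtColor(im,cv2.COLOR_BGR2GRAY),5)
r=[np.hypot(*(proj(c,[.614,-.375,.03])-[u0,v0]))]; print(r)
k=cv2.HoughCircles(g,cv2.HOUGH_GRADIENT,1.5,60,param1=80,param2=20,minRadius=int(r[0]*.85),maxRadius=int(r[0]*1.15))
print(None if k is None else [(q.round(0),onz(c,q[:2],.03).round(4)) for q in k[0][:4]])
s=get_image('scene'); t=s['image']; u,v=proj(s,[.583,-.375,.03]); print(u,v)
"
```

```text
ee_pos: [0.5257, 0.0012, 0.1196]
ee_pos: [0.5535, -0.2004, 0.1196]
ee_pos: [0.5812, -0.3734, 0.1195]
opening: 0.0919
shift [-0.011 -0.009  0.685] turn [ 0.004 -0.005 -0.016] yaw 89.5 p [ 0.5812 -0.3734  0.1195] q6 -2.14 t 28.53
310 201
[np.float64(33.17769217618294)]
[(array([310., 205.,  34.], dtype=float32), array([ 0.5859, -0.376 ,  0.03  ])), (array([ 47., 242.,  32.], dtype=float32), array([ 0.6215, -0.6329,  0.03  ])), (array([272.,  38.,  37.], dtype=float32), array([ 0.4459, -0.4049,  0.03  ])), (array([221., 260.,  30.], dtype=float32), array([ 0.6396, -0.4607,  0.03  ]))]
178.24801591820807 282.88718700461436
```

Tin confirmed at (0.585,-0.376), radius 34 px against 33 expected. Down and grip.

```bash
python3 -m handwheel '[-0.018,-0.01,0.15,0,0,0,-1, -0.018,-0.01,0.35,0,0,0,-1, -0.018,-0.01,0.55,0,0,0,-1, -0.018,-0.01,0.65,0,0,0,-1, -0.018,-0.01,0.68,0,0,0,-1, -0.018,-0.01,0.68,0,0,0,-1, -0.018,-0.01,0.68,0,0,0,0, -0.018,-0.01,0.68,0,0,0,0, -0.018,-0.01,0.68,0,0,0,0, -0.018,-0.01,0.68,0,0,0,0, -0.018,-0.01,0.68,0,0,0,0, -0.018,-0.01,0.68,0,0,0,0]' 25
python3 -m handwheel '[0,0,-0.05,0,0,0,0, 0,0,-0.15,0,0,0,0, 0,0,-0.35,0,0,0,0, 0,0,-0.55,0,0,0,0, 0,0,-0.65,0,0,0,0, 0,0,-0.68,0,0,0,0, 0,0,-0.68,0,0,0,0]'
python3 -c "
from h import *
go([0.499,0.163,0.12],90)"
```

```text
t: 29.63
ee_pos: [0.5862, -0.3778, -0.0136]
tool_rot: [0.001, 0.004, 1.0, -0.0]
force: [-0.8, 1.4, 7.2]
opening: 0.0614
finger_force: 25.0
t: 30.22
ee_pos: [0.5863, -0.378, 0.1233]
tool_rot: [0.001, 0.004, 1.0, -0.001]
force: [0.8, -0.5, -3.0]
opening: 0.0611
finger_force: 25.0
shift [0.459 2.701 0.01 ] turn [-0.004  0.005 -0.017] yaw 89.5 p [ 0.5863 -0.378   0.1233] q6 -2.14 t 30.22
```

The tin is held. The large compartment is only 80 mm in y and the fingers over the tin take 98 mm, so I turn the gripper a quarter to place it with the fingers along x (129 mm).

```bash
python3 -m handwheel '[0.03,0.08,0,0,0,0,0, 0.1,0.2,0,0,0,0.1,0, 0.2,0.36,0,0,0,0.3,0, 0.3,0.52,0,0,0,0.5,0, 0.4,0.7,0,0,0,0.7,0, 0.47,0.88,0,0,0,0.85,0, 0.47,0.95,0,0,0,1,0, 0.47,0.95,0,0,0,1,0]'|grep -e ee -e op
python3 -c "
from h import *
go([0.491,0.0,0.12],0)"
```

```text
ee_pos: [0.4901, -0.1831, 0.1189]
opening: 0.061
shift [ 0.443  0.801 -0.003] turn [-0.006 -0.01   2.121] yaw 60.8 p [ 0.4901 -0.1831  0.1189] q6 -1.42 t 30.88
```

```bash
python3 -m handwheel '[0.05,0.08,0,0,0,0.2,0, 0.12,0.22,0,0,0,0.4,0, 0.2,0.37,0,0,0,0.6,0, 0.3,0.52,0,0,0,0.8,0, 0.38,0.7,0,0,0,1,0, 0.44,0.8,0,0,0,1,0, 0.44,0.8,0,0,0,1,0]'|grep -e ee -e op
python3 -c "
from h import *
go([0.491,0.12,0.12],0)"
```

```text
ee_pos: [0.4934, -0.001, 0.1196]
opening: 0.0612
shift [ 0.517  0.314 -0.001] turn [-0.004 -0.003  1.132] yaw 32.4 p [ 0.4934 -0.001   0.1196] q6 -0.57 t 31.47
```

```bash
python3 -m handwheel '[0.06,0.03,0,0,0,0.2,0, 0.15,0.1,0,0,0,0.4,0, 0.28,0.17,0,0,0,0.6,0, 0.4,0.25,0,0,0,0.8,0, 0.5,0.31,0,0,0,1,0, 0.517,0.314,0,0,0,1,0, 0.517,0.314,0,0,0,1,0]'|grep -e ee -e op
python3 -c "
from h import *
go([0.491,0.163,0.025],-0.5)"
```

```text
ee_pos: [0.4917, 0.117, 0.1199]
opening: 0.0611
shift [0.23  0.013 0.474] turn [-0.004  0.001  0.152] yaw 3.9 p [0.4917 0.117  0.1199] q6 0.16 t 32.05
```

```bash
python3 -m handwheel '[0.06,0.005,0,0,0,0.1,0, 0.15,0.01,0,0,0,0.15,0, 0.22,0.013,0,0,0,0.15,0, 0.23,0.013,0.05,0,0,0.15,0, 0.23,0.013,0.15,0,0,0.15,0, 0.23,0.013,0.28,0,0,0.15,0, 0.23,0.013,0.38,0,0,0.15,0, 0.23,0.013,0.41,0,0,0.15,0, 0.23,0.013,0.42,0,0,0.15,0, 0.23,0.013,0.42,0,0,0.15,0]'|grep -e ee -e ^for
for i in 1 2 3 4; do python3 -m handwheel '[0,0,0.008,0,0,0,0, 0,0,0.016,0,0,0,0, 0,0,0.016,0,0,0,0]'|grep -e ee -e ^for; done
```

```text
ee_pos: [0.4917, 0.1619, 0.0366]
force: [-0.1, -0.1, -1.9]
ee_pos: [0.4924, 0.163, 0.0345]
force: [-0.0, 0.7, -1.9]
ee_pos: [0.4918, 0.163, 0.0307]
force: [0.1, -0.1, -1.9]
ee_pos: [0.4916, 0.163, 0.0272]
force: [0.4, 0.1, -2.2]
ee_pos: [0.4916, 0.1629, 0.0239]
force: [-0.3, 0.3, -1.9]
```

```bash
for i in 1 2 3 4 5; do python3 -m handwheel '[0,0,0.008,0,0,0,0, 0,0,0.016,0,0,0,0, 0,0,0.016,0,0,0,0]'|grep -e ee -e ^for; done
```

```text
ee_pos: [0.4916, 0.1629, 0.0208]
force: [-0.8, 0.5, -2.2]
ee_pos: [0.4916, 0.1629, 0.0176]
force: [0.2, -0.1, -2.2]
ee_pos: [0.4916, 0.1629, 0.0144]
force: [0.1, -0.0, -2.7]
ee_pos: [0.4919, 0.1631, 0.0129]
force: [-6.6, -1.3, 20.0]
ee_pos: [0.4919, 0.1633, 0.0104]
force: [-8.7, -1.2, 28.4]
```

Contact at 0.0132, matching the tray floor for the gripped height. Ease off, open a little (71 mm) and rise.

```bash
python3 -m handwheel '[0,0,-0.02,0,0,0,0, 0,0,-0.02,0,0,0,-0.5, 0,0,-0.02,0,0,0,-0.5, 0,0,-0.02,0,0,0,-0.5, 0,0,-0.02,0,0,0,-0.5, 0,0,-0.02,0,0,0,-0.5, 0,0,-0.1,0,0,0,-0.5, 0,0,-0.25,0,0,0,-0.5, 0,0,-0.45,0,0,0,-0.5, 0,0,-0.6,0,0,0,-0.5, 0,0,-0.6,0,0,0,-0.5]'|grep -e ee -e for -e op
python3 -c "
from h import *
go([0.607,0.004,0.12],90)
c=wristc(); im=c['image']; g=cv2.medianBlur(cv2.cvtColor(im,cv2.COLOR_BGR2GRAY),5)
for z in(.057,):
  r=np.hypot(*(proj(c,[.522,.163,z])-proj(c,[.491,.163,z]))); print(proj(c,[.491,.163,z]),r)
  k=cv2.HoughCircles(g,cv2.HOUGH_GRADIENT,1.5,60,param1=80,param2=15,minRadius=int(r*.85),maxRadius=int(r*1.15))
  print(None if k is None else [(q.round(0),onz(c,q[:2],z).round(4)) for q in k[0][:4]])
"
```

```text
ee_pos: [0.4954, 0.1641, 0.1338]
force: [1.5, 0.4, -0.3]
opening: 0.0691
finger_force: 0.0
shift [-0.794  0.567  0.071] turn [ 0.009 -0.017  3.116] yaw -0.7 p [0.4954 0.1641 0.1338] q6 0.33 t 36.05
[309.35270738 204.91642451] 35.92126333585081
[(array([310., 200.,  37.], dtype=float32), array([0.4914, 0.1671, 0.057 ])), (array([373.,  80.,  40.], dtype=float32), array([0.5432, 0.2647, 0.057 ])), (array([371., 187.,  33.], dtype=float32), array([0.5441, 0.1782, 0.057 ])), (array([272.,  82.,  40.], dtype=float32), array([0.4632, 0.2645, 0.057 ]))]
```

Tin stands at (0.491,0.167) in the tray's large side. Now the tube, same gripper heading: first -y, then +x.

```bash
python3 -m handwheel '[-0.1,0,0,0,0,0,0, -0.3,0,0,0,0,0,0, -0.5,0,0,0,0,0,0, -0.7,0.05,0,0,0,0,0, -0.8,0.2,0,0,0,0,0, -0.8,0.4,0,0,0,0,0, -0.8,0.55,0,0,0,0,0, -0.8,0.567,0,0,0,0,0, -0.8,0.567,0,0,0,0,0, -0.8,0.567,0,0,0,0,0]'|grep -e ee -e op
python3 -c "
from h import *
go([0.607,0.004,-0.0035],0)
c=wristc(); im=c['image']; g=cv2.cvtColor(im,cv2.COLOR_BGR2GRAY)
u,v=proj(c,[.607,.004,.032]).astype(int); print(u,v)
m=(g<60).astype(np.uint8); k,l,st,ce=cv2.connectedComponentsWithStats(m)
for i in range(1,k):
    if 60<st[i,4]<6000 and abs(ce[i][0]-u)<80 and abs(ce[i][1]-v)<80: print(st[i],ce[i].round(1),onz(c,ce[i],.032).round(4))
"
```

```text
ee_pos: [0.6013, 0.0017, 0.1265]
opening: 0.0461
shift [0.012 0.031 0.65 ] turn [-0.007  0.    -0.025] yaw -0.7 p [0.6013 0.0017 0.1265] q6 0.01 t 36.93
321 195
[306 176  30  34 635] [320.  192.2] [0.6054 0.0075 0.032 ]
```

Tube confirmed near (0.606,0.006). Down and grip high.

```bash
python3 -m handwheel '[0.018,0.028,0.1,0,0,0,-0.4, 0.018,0.028,0.25,0,0,0,-0.4, 0.018,0.028,0.45,0,0,0,-0.4, 0.018,0.028,0.6,0,0,0,-0.4, 0.018,0.028,0.65,0,0,0,-0.4, 0.018,0.028,0.65,0,0,0,-0.4, 0.018,0.028,0.65,0,0,0,0.7, 0.018,0.028,0.65,0,0,0,0.7, 0.018,0.028,0.65,0,0,0,0.7, 0.018,0.028,0.65,0,0,0,0.7, 0.018,0.028,0.65,0,0,0,0.7, 0.018,0.028,0.65,0,0,0,0.7]' 25
python3 -m handwheel '[0,0,0,0,0,0,0.7, 0,0,0,0,0,0,0.7]'|grep -e ee -e for -e op
```

```text
t: 37.98
ee_pos: [0.6093, 0.0051, -0.0009]
tool_rot: [0.0, 0.712, 0.703, 0.0]
force: [-0.4, 0.6, 5.5]
opening: 0.0275
finger_force: 25.1
ee_pos: [0.6094, 0.0051, -0.0009]
force: [-1.1, 0.3, 6.7]
opening: 0.0269
finger_force: 25.0
```

```bash
python3 -m handwheel '[0,0,-0.04,0,0,0,0.7, 0,0,-0.12,0,0,0,0.7, 0,0,-0.25,0,0,0,0.7, 0,0,-0.4,0,0,0,0.7, 0,0,-0.52,0,0,0,0.7, 0,0,-0.55,0,0,0,0.7, 0,0,-0.55,0,0,0,0.7]'|grep -e ee -e for -e op
python3 -c "
from h import *
go([0.466,0.12,0.11],0);go([0.466,0.2475,0.11],0)
c=wristc(); g=cv2.cvtColor(c['image'],cv2.COLOR_BGR2GRAY); u,v=proj(c,tool()[0]).astype(int); print(u,v,g[v-10:v+60:10,u])"
```

```text
ee_pos: [0.6103, 0.0051, 0.1106]
force: [-0.1, -0.3, -0.9]
opening: 0.0273
finger_force: 25.0
shift [ 0.565 -0.729  0.   ] turn [ 0.008 -0.    -0.025] yaw -0.7 p [0.6103 0.0051 0.1106] q6 0.02 t 38.73
shift [ 1.203 -0.737  0.   ] turn [ 0.008 -0.    -0.025] yaw -0.7 p [0.6103 0.0051 0.1106] q6 0.02 t 38.73
313 232 [ 54  39  36  49  43  30 169]
```

Held (27 mm). Carry: first -x, then +y.

```bash
python3 -m handwheel '[0,-0.08,0,0,0,0,0.7, 0.05,-0.22,0,0,0,0,0.7, 0.1,-0.4,0,0,0,0,0.7, 0.2,-0.58,0,0,0,0,0.7, 0.35,-0.7,0,0,0,0,0.7, 0.5,-0.73,0,0,0,0,0.7, 0.57,-0.73,0,0,0,0,0.7, 0.57,-0.73,0,0,0,0,0.7]'|grep -e ee -e op
python3 -m handwheel '[0.08,0,0,0,0,0,0.7, 0.2,0,0,0,0,0,0.7, 0.36,0,0,0,0,0,0.7, 0.52,0,0,0,0,0,0.7, 0.62,0,0,0,0,0,0.7, 0.64,0,0,0,0,0,0.7, 0.64,0,0,0,0,0,0.7, 0.64,0,0,0,0,0,0.7]'|grep -e ee -e op
python3 -c "
from h import *
go([0.466,0.2475,0.035],0)"
```

```text
ee_pos: [0.4627, 0.1229, 0.1069]
opening: 0.027
ee_pos: [0.4652, 0.2475, 0.1072]
opening: 0.0268
shift [0.    0.004 0.361] turn [-0.004  0.003 -0.024] yaw -0.7 p [0.4652 0.2475 0.1072] q6 0.5 t 40.12
```

```bash
python3 -m handwheel '[0,0,0.06,0,0,0,0.7, 0,0,0.16,0,0,0,0.7, 0,0,0.26,0,0,0,0.7, 0,0,0.34,0,0,0,0.7, 0,0,0.36,0,0,0,0.7, 0,0,0.36,0,0,0,0.7]'|grep -e ee -e ^for
for i in 1 2 3 4 5; do python3 -m handwheel '[0,0,0.006,0,0,0,0.7, 0,0,0.011,0,0,0,0.7, 0,0,0.011,0,0,0,0.7]'|grep -e ee -e ^for; done
```

```text
ee_pos: [0.4649, 0.247, 0.0351]
force: [-0.0, -0.1, 0.2]
ee_pos: [0.4665, 0.2489, 0.0349]
force: [-0.6, -0.5, -0.6]
ee_pos: [0.4659, 0.249, 0.032]
force: [0.2, 0.2, -0.4]
ee_pos: [0.4657, 0.2489, 0.0295]
force: [0.1, -0.3, -0.7]
ee_pos: [0.4658, 0.2488, 0.0272]
force: [-0.1, -0.5, -0.3]
ee_pos: [0.466, 0.249, 0.0261]
force: [-3.0, -2.2, 10.3]
```

Contact exactly at the expected 0.0261. Release, rise well up.

```bash
python3 -m handwheel '[0,0,0,0,0,0,0, 0,0,0,0,0,0,0, 0,0,0,0,0,0,0, 0,0,0,0,0,0,0, 0,0,-0.1,0,0,0,0, 0,0,-0.3,0,0,0,0, 0,0,-0.5,0,0,0,0, 0,0,-0.7,0,0,0,1, 0,0,-0.9,0,0,0,1, 0,0,-1,0,0,0,1, 0,0,-1,0,0,0,1, 0,0,-1,0,0,0,1]' 25|grep -e ee -e for -e op
python3 -c "
from h import *
c=wristc(); g=cv2.cvtColor(c['image'],cv2.COLOR_BGR2GRAY)
u,v=proj(c,[.466,.249,.059]); r=np.hypot(*(proj(c,[.48,.249,.059])-[u,v])); print(u,v,r)
u,v=int(u),int(v); a=g[v-40:v+40,u-40:u+40]; m=(a<45).astype(np.uint8); k,l,st,ce=cv2.connectedComponentsWithStats(m)
print([(st[i].tolist(),onz(c,(ce[i][0]+u-40,ce[i][1]+v-40),.059).round(4).tolist()) for i in range(1,k) if st[i,4]>40])
go([0.69,0.206,0.27],0)"
```

```text
ee_pos: [0.4664, 0.2492, 0.2262]
force: [-0.4, 0.6, -0.1]
opening: 0.0146
finger_force: 0.0
314.2282466802618 183.80463597231187 12.384373573897761
[]
shift [-0.2    1.125 -0.227] turn [-0.001  0.    -0.025] yaw -0.7 p [0.4655 0.2487 0.2246] q6 0.5 t 42.92
```

```bash
python3 -c "
from h import *
c=wristc(); g=cv2.cvtColor(c['image'],cv2.COLOR_BGR2GRAY)
print(g[148:220:4,280:352:4])
k=cv2.HoughCircles(cv2.medianBlur(g,3),cv2.HOUGH_GRADIENT,1.2,30,param1=60,param2=12,minRadius=10,maxRadius=32)
print([(q.round(0),onz(c,q[:2],.058).round(3)) for q in k[0][:8]])"
```

```text
[[111  97 174 156 156 157 157 157 159 159 159 160 159 159 160  78 171 173]
 [114  60 173 182 182 183 181 183 183 184 187 185 188 186 187 103 172 189]
 [115  57 171 181 181 182 181 183 184 185 185 185 186 185 186 105 172 188]
 [115  58 182 182 182 181 184 183 184 185 185 186 187 186 186 105 189 188]
 [115  61 182 182 182 110 100 101 102 143 186 185 184 186 187 107 189 188]
 [120  58 180 166 174 100 100 101  85  80 183 185 186 186 187 104 189 188]
 [120  59 179 165 158 101 101  50  50  52  46 170 186 184 188  98 190 188]
 [118  59 180 165 180  99  66  52  52  52  53  56 188 186 187  97 189 188]
 [125  56 181 165 181 105  54  54 110 124  53  54 174 187 187  96 189 189]
 [123  59 179 173 181 181  51  54 127 127  90  53 150 186 187  98 188 189]
 [124  58 182 180 180 180  50  51 111 128  53  52 171 185 186 103 187 189]
 [125  61 173 179 180 183 169  50  53  52  53 103 178 186 186 101 188 186]
 [126  61 164 171 180 179 181 181 117  96 144 183 183 184 186  94 187 186]
 [123  61 162 163 179 179 180 180 182 181 182 183 184 185 186  95 188 187]
 [125  57 147 161 178 180 179 180 182  98  99  99 100 100  98  94 187 186]
 [122  60 143 134 150 150 149 150 134  97  95  95  95  97  95  94 187  93]
 [123  58 138  67  69  68  68  68  65  67  66  67  67  65  66  65  89  66]
 [124  59 130 177 178 178 178 179 180 182  96 121 136 138 133 123 140 141]]
[(array([416.,  64.,  29.], dtype=float32), array([0.573, 0.375, 0.058])), (array([293.,  40.,  22.], dtype=float32), array([0.445, 0.4  , 0.058])), (array([385., 239.,  30.], dtype=float32), array([0.547, 0.18 , 0.058])), (array([373., 178.,  30.], dtype=float32), array([0.531, 0.254, 0.058])), (array([299., 187.,  27.], dtype=float32), array([0.448, 0.245, 0.058])), (array([315., 159.,  25.], dtype=float32), array([0.466, 0.276, 0.058])), (array([337., 260.,  31.], dtype=float32), array([0.49 , 0.155, 0.058])), (array([573., 233.,  23.], dtype=float32), array([0.782, 0.183, 0.058]))]
```

The dark cap disc, 24 px wide, sits at (315,184) where it should: tube upright. Now up and over behind the lid.

```bash
python3 -m handwheel '[0,0,-0.15,0,0,0,1, 0,0,-0.25,0,0,0,1, -0.1,0.2,-0.25,0,0,0,1, -0.2,0.4,-0.25,0,0,0,1, -0.2,0.6,-0.25,0,0,0,1, -0.2,0.8,-0.25,0,0,0,1, -0.2,1,-0.25,0,0,0,1, -0.2,1,-0.25,0,0,0,1, -0.2,1,-0.25,0,0,0,1, -0.2,1,-0.25,0,0,0,1]'|grep -e ee -e op
python3 -c "
from h import *
go([0.70,0.206,0.122],0)"
```

```text
ee_pos: [0.6641, 0.2061, 0.2726]
opening: 0.0005
shift [0.003 0.182 0.752] turn [-0.008  0.002 -0.025] yaw -0.7 p [0.6641 0.2061 0.2726] q6 0.31 t 43.8
```

```bash
python3 -m handwheel '[0,0.1,0,0,0,0,1, 0,0.2,0,0,0,0,1, 0,0.2,0.1,0,0,0,1, 0,0.2,0.3,0,0,0,1, 0,0.2,0.5,0,0,0,1, 0,0.2,0.68,0,0,0,1, 0,0.2,0.75,0,0,0,1, 0,0.2,0.75,0,0,0,1, 0,0.2,0.75,0,0,0,1]'|grep -e ee -e ^for
python3 -m handwheel '[0,-0.05,0,0,0,0,1, 0,-0.15,0,0,0,0,1, 0,-0.25,0,0,0,0,1, 0,-0.32,0,0,0,0,1, 0,-0.39,0,0,0,0,1, 0,-0.46,0,0,0,0,1, 0,-0.5,0,0,0,0,1, 0,-0.5,0,0,0,0,1]'|grep -e ee -e ^for
```

```text
ee_pos: [0.7049, 0.2063, 0.1262]
force: [0.5, 0.1, 0.8]
ee_pos: [0.6047, 0.2076, 0.1277]
force: [0.8, 1.3, -0.2]
```

```bash
python3 -m handwheel '[0,-0.06,0,0,0,0,1, 0,-0.12,0,0,0,0,1, 0,-0.18,0,0,0,0,1, 0,-0.24,0,0,0,0,1, 0,-0.3,0,0,0,0,1, 0,-0.36,0,0,0,0,1, 0,-0.38,0,0,0,0,1]'|grep -e ee -e ^for
python3 -m handwheel '[0,0,0,0,0,0,1, 0,0,0,0,0,0,1, 0,0,0,0,0,0,1, 0,0,0,0,0,0,1, 0,0,0,0,0,0,1, 0,0,0,0,0,0,1, 0,0,0,0,0,0,1, 0,0,0,0,0,0,1]'|grep -e ee -e ^for
python3 -c "
from h import *
s=get_image('scene'); g=s['image']; 
for X in([.43,.12,.066],[.43,.28,.066],[.46,.2,.066],[.5,.163,.066],[.466,.249,.066]): 
  u,v=proj(s,X).astype(int); print(X,u,v,g[v-2:v+3,u-2:u+3].mean((0,1)).round())"
```

```text
ee_pos: [0.5276, 0.2081, 0.1255]
force: [0.1, -0.1, 0.2]
ee_pos: [0.5295, 0.2081, 0.1252]
force: [0.0, 0.2, 1.4]
[0.43, 0.12, 0.066] 365 189 [79. 80. 78.]
[0.43, 0.28, 0.066] 424 180 [26. 24. 23.]
[0.46, 0.2, 0.066] 398 194 [78. 79. 77.]
[0.5, 0.163, 0.066] 388 209 [76. 77. 75.]
[0.466, 0.249, 0.066] 417 193 [24. 26. 26.]
```

The lid area is now uniform grey (about 78): it looks shut. Rise, move away and measure its outline.

```bash
python3 -m handwheel '[0,0,-0.1,0,0,0,1, 0,0,-0.3,0,0,0,1, 0,0,-0.5,0,0,0,1, -0.2,0,-0.6,0,0,0,1, -0.4,0,-0.6,0,0,0,1, -0.6,0,-0.6,0,0,0,1, -0.8,0,-0.6,0,0,0,1, -1,0,-0.6,0,0,0,1, -1,0,-0.6,0,0,0,1, -1,0,-0.6,0,0,0,1]'|grep -e ee
python3 -m handwheel '[-0.2,0,0,0,0,0,1, -0.4,0,0,0,0,0,1, -0.6,0,0,0,0,0,1, -0.8,0,0,0,0,0,1, -1,0,0,0,0,0,1, -1,0,0,0,0,0,1, -1,0,0,0,0,0,1]'|grep -e ee
cat > lid.py <<'E'
from h import *
for n in("top","scene"):
    c=get_image(n); g=cv2.GaussianBlur(cv2.cvtColor(c["image"],cv2.COLOR_BGR2GRAY),(0,0),.7).astype(int)
    for nm,P,D in(("near edge x",[.40,.17,.066],[1,0,0]),("far edge",[.54,.17,.066],[1,0,0]),("right edge y",[.50,.09,.066],[0,1,0])):
        print(n,nm,[(int(1000*(np.dot(P,D)+k)),g[tuple(proj(c,np.array(P)+np.array(D)*k).round().astype(int)[::-1])]) for k in np.arange(0,.061,.004)])
E
python3 lid.py | sed 's/np.int64(\([0-9]*\))/\1/g'
```

```text
ee_pos: [0.5268, 0.0064, 0.2454]
ee_pos: [0.5246, -0.1922, 0.245]
top near edge x [(400, 88), (404, 88), (408, 85), (412, 69), (416, 48), (420, 54), (424, 71), (428, 84), (432, 89), (436, 89), (440, 90), (444, 90), (448, 89), (452, 89), (456, 89), (460, 89)]
top far edge [(540, 89), (544, 88), (548, 89), (552, 89), (556, 89), (560, 88), (564, 87), (568, 88), (572, 90), (576, 119), (580, 140), (584, 150), (588, 154), (592, 156), (596, 155), (600, 153)]
top right edge y [(90, 141), (94, 135), (98, 134), (102, 131), (106, 75), (110, 68), (113, 82), (118, 90), (122, 92), (126, 92), (130, 90), (134, 90), (138, 89), (142, 89), (146, 90), (150, 89)]
scene near edge x [(400, 138), (404, 141), (408, 143), (412, 145), (416, 145), (420, 133), (424, 84), (428, 78), (432, 79), (436, 79), (440, 80), (444, 80), (448, 79), (452, 79), (456, 79), (460, 80)]
scene far edge [(540, 80), (544, 81), (548, 79), (552, 80), (556, 80), (560, 80), (564, 81), (568, 80), (572, 79), (576, 69), (580, 43), (584, 43), (588, 42), (592, 44), (596, 44), (600, 63)]
scene right edge y [(90, 126), (94, 125), (98, 65), (102, 41), (106, 39), (110, 44), (113, 77), (118, 80), (122, 79), (126, 79), (130, 80), (134, 80), (138, 80), (142, 79), (146, 80), (150, 79)]
```

The lid's outline at 66 mm height runs from x = 0.42 to 0.577 (155 mm) in both views: shut flat. Handing in.

```bash
python3 -m handwheel '[0,0,0,0,0,0,1, 0,0,0,0,0,0,1, 0,0,0,0,0,0,1]'|grep -e ^t -e ee; python3 -c "
from workcell import env
print(env.hand_in())"
```

```text
t: 48.28
ee_pos: [0.5247, -0.1905, 0.2454]
tool_rot: [0.0, 0.711, 0.703, 0.0]
the job is handed in; nothing more can be done
None
```

I packed the book, tray, tin and tube into the cash box in order, shut the lid and handed the job in at 48.3 s of the 125 s allowed; my checks all agreed, but the hand-in gave no verdict.

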